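# Turn the enclosure shell over into the drilling nest

## Robot

A 6-joint arm with a two-finger parallel gripper is mounted at the origin on a cart in front of the work surface, level with it; the furniture and walls round the work are solid. World frame = base frame: x ahead of the robot, y to its left, z up, the work surface at z = 0. Lengths are in m, angles in rad, forces in N, time in s.
With the tool pointing down it reaches from about 0.35 to 0.775 m from the base axis. Payload 7.3 kg.
Tool frame: the origin (TCP) lies at the very end of the fingers, on their centre line; the grasp point (between the pads) lies 19 mm behind it; z points along the fingers, y is the direction in which the jaws open and shut (so a half turn about z gives the same grasp; the last joint's range is limited). The gripper opens to 92 mm and grips with 3 to 60 N. Pads are 19 mm wide; open, the fingers measure 130 mm over their backs; the gripper's body (75 mm by 190 mm) begins 47 mm behind the grasp point.
Start: joints at [1.148, 0.342, 1.524, -0, 1.275, -0.146], TCP at [0.143, 0.505, 0.194] pointing down, gripper open.
Joint ranges: [-2.53, 2.53], [-0.77, 2.02], [0.04, 2.7], [-1, 4.14], [0.28, 2.66], [-3.11, 3.11]. Speed limits (rad/s): [2.57, 2.57, 3.14, 3.14, 3.14, 3.14].

## Interface

Orientations are given as a rotation vector (axis times angle).
In Python, from bench import env gives the robot as it stands.
- The arm moves only by the tool servo_tool, never from a script. Its argument "moves" is a list of rows, each a list of 3 entries, a list of its own where there are three numbers: the shift along the tool's x, y, z in units of 12 cm (1.0 is 12 cm), then the turn, a rotation vector about the tool's x, y, z in units of 180 degrees (1.0 is 180 degrees), then the finger opening in mm, from 0 to 91.8. In form: [[[dx, dy, dz], [wx, wy, wz], fingers], ...]. A call has 1 to 5 rows; each row is the pose to reach, as a shift and turn from the pose measured when the call began, along the tool's axes at that moment, turning the shorter way round; what a row does not reach only later rows make up. A row lasts 1/8 s, in which the tool goes at most 62.5 mm and 10.7 degrees, less where a joint would pass 70% of its speed; a pose out of reach is approached as far as the arm can. A call with a number of a shift or a turn outside -1 to 1 is refused whole. A call with a gripper value outside its range is refused whole. The fingers move at their own pace and stop on an object; "grip_force" is the grip in N (left out, the last holds). Time passes only in rows, so rows that repeat a pose let the fingers close. It gives the time, the measured TCP pose, the force and the opening at its end, in the units of the state.
- env.read_state(): the state, without advancing time (a new reading comes with each control period).
- env.camera(name): name is "scene" or "top" or "wrist"; returns a dict with "image" (384x512x3 uint8, red, green, blue), "intrinsics" (3x3 intrinsics, pixels), "R" (3x3) and "t" (3): a world point X has camera coordinates R X + t. Camera axes: x right, y down, z forward; pixel columns grow to the right and rows downward; lengths in m; the calibration is good to about 2 mm. A picture is of the moment at which its call begins. There is no depth.
- env.job_done(): hands the job in, once; it reports no verdict.
The state is a dict: "t": time; "qpos": joint angles; "joint_vel": joint speeds; "tau": joint torques, N m; "tcp_pos": TCP position; "tcp_rot": TCP orientation; "wrist_force": force on the tool from outside, world axes, zero at the start; "ft_torque": the same for the moment, N m; "gripper_width": opening from 0.0 (shut) to 1.0 (fully open).
Only numpy, scipy, OpenCV 4.12 (cv2) and the standard library are available. Lean on these libraries where they do the work, as an engineer would, in place of code of your own. Each camera call takes 0.05 s, during which the arm holds its last target.

## Task

The open-topped metal enclosure shell has to be drilled from outside. Turn it over and set it in the pocket of the drilling nest with its closed face up and its open side down, fully down on the plate between the four corner stops, and let go of it. Do not drop it or let it topple over, and leave the other things on the bench where they lie.

Things in the scene. Friction and masses are not known exactly. Their poses are not given: they have to be found in the camera images.
- shell_centre (a point): Centre of the loose enclosure shell: plain aluminium open-topped box 58 mm (x) by 100 mm (y) by 44 mm (z), walls and floor 4 mm, screw bosses in its inner corners, 0.18-0.35 kg. z points out of the open side; closed face 22 mm below the centre. Starts flat on the bench, open side up. Stands steadily on any face, also on its 58 x 44 mm ends. Centre of mass 5 mm from the centre toward the closed face.
- pocket (a point): Centre of the nest's pocket floor, on the plate's top, 10 mm above the bench; z up. The pocket between the corner stops is 64 mm (x) by 106 mm (y): the shell goes in with its long side along y, either end round, 3 mm to spare on each side. Seated, the shell's centre is 22 mm above this point.
- nest: Drilling nest, fixed to the bench: dark plate 116 mm (x) by 156 mm (y), 10 mm thick; origin under its middle. On it four L-shaped aluminium corner stops, 12 mm high, 10 mm thick, inner edges bevelled over the upper 4 mm. They cover 20 mm of the pocket's long sides and 16 mm of its short sides at each end; between them the sides are open for fingers.
- clear_spot (a point): A point on the bench top that is always clear, with at least 50 mm free all round: room to stand the shell down while taking it anew (unmarked; its use is optional). Beyond it to the left and behind lies a thin black lead, fixed, about 5 mm thick.
- calliper: A calliper lying on the bench (245 x 78 x 15 mm), a bystander to be left alone; origin under its middle.
- driver_blue: A screwdriver lying on the bench (171 x 22 x 23 mm), a bystander to be left alone; origin under its middle.
- multimeter: A multimeter lying on the bench (144 x 74 x 39 mm), a bystander to be left alone; origin under its middle.
- driver_red: A smaller screwdriver lying on the bench (146 x 17 x 19 mm), a bystander to be left alone; origin under its middle.
- pen: A marker pen lying on the bench at its front edge (130 x 12 x 14 mm), a bystander to be left alone; origin under its middle.
Things that resemble listed ones, but are neither listed nor needed, are in the scene too. Leave any turquoise look-alike of the part that bears shell_centre alone.

How it is judged:
By the outcome, as a careful person would: the job done as asked, in the order asked, and still so for the second after the job is handed in, with the robot touching nothing.
It also fails if it takes over 61 s, if anything falls off the work surface, if the arm or the gripper's body presses on something with over 40 N, if the wrist force passes 120 N, or if a joint passes its speed limit or range.

## Working session

There is one attempt and no reset: what is moved stays moved. The work goes in short steps, Python scripts to look and compute and a tool call to move; the robot and the scene stay as the last step left them, time stands still between calls to the robot, and variables do not carry over. Pictures are saved under pics/ and viewed, and the job is handed in when it is done.

Besides the shell and the picture viewer there is one more tool, called after "Call:" as a command line: name --argument value ..., lists and objects as JSON in quotes. servo_tool: Moves the arm, as the interface text tells. Its arguments: {"type":"object","properties":{"moves":{"type":"array","items":{"type":"array"}},"grip_force":{"type":"number"}},"required":["moves"]}

```bash
mkdir -p pics; ls; python3 - <<'E'
from bench import env
import cv2
s=env.read_state(); print({k:s[k] for k in('t','tcp_pos','tcp_rot','gripper_width')})
for n in('scene','top','wrist'):
    c=env.camera(n); cv2.imwrite(f'pics/{n}0.png',cv2.cvtColor(c['image'],cv2.COLOR_RGB2BGR)); print(n,c['intrinsics'],c['R'],c['t'])
E
```

```text
pics
{'t': 0.0, 'tcp_pos': array([0.14324434, 0.50461077, 0.19375176]), 'tcp_rot': array([-4.33304531e-01, -3.11112271e+00,  2.30064109e-03]), 'gripper_width': 0.9992408560346068}
scene [[471.19050011   0.         253.56295904]
 [  0.         471.19050011 191.805157  ]
 [  0.           0.           1.        ]] [[-0.56090108 -0.82785587  0.00668095]
 [-0.59911273  0.40032379 -0.69340089]
 [ 0.57136146 -0.39293195 -0.72052104]] [0.17056797 0.41458794 1.3332065 ]
top [[451.45541903   0.         262.21313772]
 [  0.         451.45541903 194.4012081 ]
 [  0.           0.           1.        ]] [[-1.70521763e-02 -9.99849628e-01 -3.15340965e-03]
 [-9.82640679e-01  1.73412257e-02 -1.84706734e-01]
 [ 1.84733644e-01 -5.09831896e-05 -9.82788623e-01]] [-0.12958665  0.51652933  1.22977591]
wrist [[308.20482392   0.         257.81735373]
 [  0.         308.20482392 189.13487679]
 [  0.           0.           1.        ]] [[ 0.27427032  0.96165128 -0.00161634]
 [ 0.92147397 -0.26232994  0.28647641]
 [ 0.27506639 -0.08006139 -0.95808593]] [-0.52365591 -0.03573922  0.38959039]
```

View pics/scene0.png

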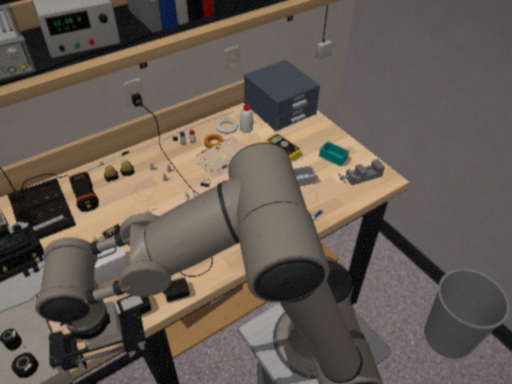

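View pics/top0.png

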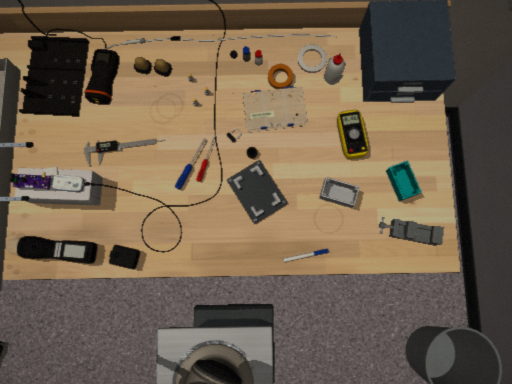

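View pics/wrist0.png

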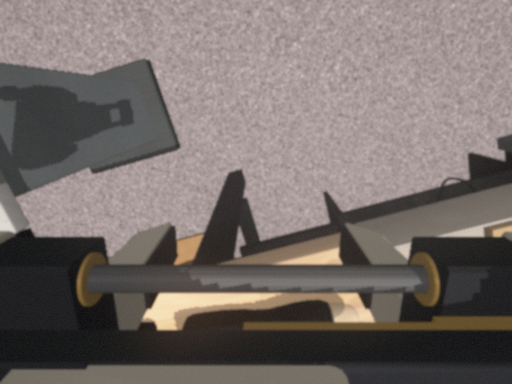

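The grey shell is at top (340,192). The turquoise look-alike, which I must avoid, is at (404,181). The nest is at (257,191), and the grey vise-like thing at (412,232) is not needed. Next I'll take close crops and measure.

```bash
cat > h.py <<'E'
from bench import env
import cv2, numpy as np
from scipy.spatial.transform import Rotation as Ro
def cam(n,save=None):
    c=env.camera(n)
    if save: cv2.imwrite('pics/'+save,cv2.cvtColor(c['image'],cv2.COLOR_RGB2BGR))
    return c
def ray(c,uv,z):
    K,R,t=c['intrinsics'],c['R'],c['t']
    d=R.T@np.linalg.solve(K,[uv[0],uv[1],1.]); o=-R.T@t
    return o+d*(z-o[2])/d[2]
def proj(c,X):
    p=c['K']@0 if 0 else c['intrinsics']@(c['R']@np.array(X)+c['t']); return p[:2]/p[2]
def st():
    s=env.read_state(); R=Ro.from_rotvec(s['tcp_rot']).as_matrix(); return s,np.array(s['tcp_pos']),R
def rel(P,R):  # target pose -> move units from present pose
    s,p,R0=st(); return np.round(R0.T@(np.array(P)-p)/.12,3), np.round(Ro.from_matrix(R0.T@R).as_rotvec()/np.pi,3)
E
python3 - <<'E'
from h import *
c=cam('top'); im=cv2.cvtColor(c['image'],cv2.COLOR_RGB2BGR)
a=cv2.resize(im[140:250,210:440],None,fx=3.4,fy=3.4,interpolation=cv2.INTER_CUBIC); cv2.imwrite('pics/crop1.png',a)
hsv=cv2.cvtColor(im,cv2.COLOR_BGR2HSV)
for uv in [(340,192),(330,183),(257,191),(240,190),(300,215)]: print(uv,hsv[uv[1],uv[0]])
E
```

```text
(340, 192) [ 21  12 143]
(330, 183) [30 17 75]
(257, 191) [45 10 50]
(240, 190) [30  5 49]
(300, 215) [ 16 103 178]
```

View pics/crop1.png

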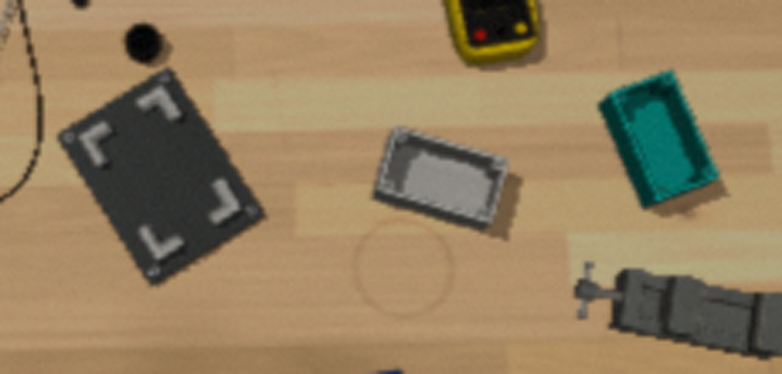

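```bash
python3 - <<'E'
from h import *
c=cam('top'); im=cv2.cvtColor(c['image'],cv2.COLOR_RGB2BGR)
print('cam',-c['R'].T@c['t'])
hsv=cv2.cvtColor(im,cv2.COLOR_BGR2HSV)
def comp(m,uv,n):
    k,l,s,_=cv2.connectedComponentsWithStats(m.astype(np.uint8)); 
    i=l[uv[1]-8:uv[1]+9,uv[0]-8:uv[0]+9]; i=np.bincount(i[i>0]).argmax()
    q=(l==i).astype(np.uint8); ct=max(cv2.findContours(q,cv2.RETR_EXTERNAL,cv2.CHAIN_APPROX_NONE)[0],key=cv2.contourArea)
    r=cv2.minAreaRect(ct); print(n,s[i],r); return cv2.boxPoints(r)
roi=np.zeros(im.shape[:2],bool); roi[170:215,310:370]=1
m=(hsv[...,1]<60)&roi
b=comp(m,(340,192),'shell')
for z in(.044,0.022):
    P=np.array([ray(c,p,z)for p in b]); print(z,P.round(4).tolist(),'mean',P.mean(0).round(4),'sides',np.linalg.norm(np.diff(P[[0,1,2]],axis=0),axis=1).round(4))
roi[:]=0; roi[150:230,222:295]=1
m=(hsv[...,1]<50)&(hsv[...,2]<150)&roi
m=(hsv[...,1]<60)&roi
b=comp(m,(257,191),'nest')
P=np.array([ray(c,p,.01)for p in b]); print(P.round(4).tolist(),'mean',P.mean(0).round(4),'sides',np.linalg.norm(np.diff(P[[0,1,2]],axis=0),axis=1).round(4))
# bright stops inside the nest
m=((hsv[...,2]>85)&(hsv[...,1]<60)&roi).astype(np.uint8)
k,l,s,ce=cv2.connectedComponentsWithStats(m)
for i in range(1,k):
    if s[i,4]>12: print(s[i],ce[i].round(1),ray(c,ce[i],.022).round(4))
for uv in [(404,181),(252,153),(218,170),(180,225),(150,200),(205,205),(320,252),(353,135),(385,230)]: print(uv,ray(c,uv,0).round(3))
E
```

```text
cam [ 0.27817201 -0.13846172  1.30360758]
shell [320 177  40  30 790] ((339.28302001953125, 192.00942993164062), (35.988460540771484, 22.115049362182617), 15.945395469665527)
0.044 [[0.5026, -0.2991, 0.044], [0.564, -0.319, 0.044], [0.5334, -0.4162, 0.044], [0.4725, -0.3956, 0.044]] mean [ 0.5182 -0.3574  0.044 ] sides [0.0646 0.1019]
0.022 [[0.5065, -0.3019, 0.022], [0.569, -0.3221, 0.022], [0.5379, -0.421, 0.022], [0.4759, -0.4, 0.022]] mean [ 0.5223 -0.3613  0.022 ] sides [0.0657 0.1037]
nest [ 227  161   60   62 1991] ((256.77923583984375, 191.1920928955078), (51.97532272338867, 38.936988830566406), 57.7243537902832)
[[0.5673, -0.0343, 0.01], [0.6286, -0.1319, 0.01], [0.4953, -0.2104, 0.01], [0.4363, -0.114, 0.01]] mean [ 0.5319 -0.1227  0.01  ] sides [0.1152 0.1547]
[250 165  13  10  61] [256.4 169.6] [ 0.5929 -0.1229  0.022 ]
[233 176   9  13  56] [237.3 181.2] [ 0.5595 -0.0668  0.022 ]
[272 193   8  13  61] [275.5 199. ] [ 0.5051 -0.1766  0.022 ]
[251 206  13  10  56] [256.3 211.1] [ 0.4705 -0.1207  0.022 ]
(404, 181) [ 0.556 -0.558  0.   ]
(252, 153) [ 0.65 -0.11  0.  ]
(218, 170) [ 0.599 -0.009  0.   ]
(180, 225) [0.437 0.102 0.   ]
(150, 200) [0.512 0.191 0.   ]
(205, 205) [0.495 0.029 0.   ]
(320, 252) [ 0.352 -0.301  0.   ]
(353, 135) [ 0.7   -0.415  0.   ]
(385, 230) [ 0.412 -0.492  0.   ]
```

The crop shows the plain grey open-topped aluminium shell, with rim corners in full-image pixels at about (327,178), (359,186), (354,206) and (321,197). The turquoise one beside it is the decoy. I'll move over the shell now.

Call:
servo_tool --moves '[[[-0.5,-0.15,-0.2],[0,0,0.05],91],[[-1,-0.3,-0.2],[0,0,0.1],91],[[-1,-0.8,-0.2],[0,0,0.15],91],[[-1,-1,-0.2],[0,0,0.2],91],[[-1,-1,-0.2],[0,0,0.25],91]]'

```text
t: 0.88
tcp_pos: [0.2257, 0.355, 0.2184]
tcp_rot: [1.6, 2.703, -0.001]
wrist_force: [0.7, 1.0, 0.4]
gripper_width: 0.99
```

```bash
cat >> h.py <<'E'
import json
def log():
    s,p,R=st(); open('log.jsonl','a').write(json.dumps(dict(q=list(map(float,s['qpos'])),p=p.tolist(),r=list(map(float,s['tcp_rot']))))+'\n')
    print('t',round(s['t'],2),'q',np.round(s['qpos'],3),'p',p.round(4),'w',round(float(s['gripper_width']),3),'F',np.round(s['wrist_force'],1)); print('R',R.round(3).tolist())
def yawR(ty,z=(0,0,-1)):  # tool down with jaws y at yaw ty
    y=np.array([np.cos(ty),np.sin(ty),0]); z=np.array(z,float); return np.stack([np.cross(y,z),y,z],1)
E
python3 -c "
from h import *
log(); print(rel([.516,-.36,.23],yawR(np.radians(-17.3))))"
```

```text
t 0.88 q [ 0.822  0.128  1.741 -0.     1.273  0.321] p [0.2257 0.355  0.2184] w 0.99 F [0.7 1.  0.4]
R [[-0.481, 0.877, -0.0], [0.877, 0.481, -0.001], [-0.0, -0.001, -1.0]]
(array([-6.388, -0.745, -0.093]), array([-0.   ,  0.   ,  0.256]))
```

Call:
servo_tool --moves '[[[-0.5,0.4,-0.1],[0,0,0.05],91],[[-1,0.6,-0.1],[0,0,0.1],91],[[-1,0.6,-0.1],[0,0,0.15],91],[[-1,0.6,-0.1],[0,0,0.2],91],[[-1,0.6,-0.1],[0,0,0.25],91]]'

```text
t: 1.5
tcp_pos: [0.3468, 0.2841, 0.2303]
tcp_rot: [2.519, 1.877, -0.002]
wrist_force: [0.0, -0.2, 0.1]
gripper_width: 0.995
```

```bash
python3 -c "
from h import *
log(); print(rel([.516,-.36,.23],yawR(np.radians(-17.3))))"
```

```text
t 1.5 q [ 0.515  0.172  1.655 -0.     1.316  0.805] p [0.3468 0.2841 0.2303] w 0.995 F [ 0.  -0.2  0.1]
R [[0.286, 0.958, -0.001], [0.958, -0.286, -0.001], [-0.001, -0.0, -1.0]]
(array([-4.74 ,  2.885,  0.007]), array([-0.   ,  0.   ,  0.004]))
```

Call:
servo_tool --moves '[[[-0.5,0.3,0],[0,0,0],91],[[-1,0.58,0],[0,0,0],91],[[-1,0.58,0],[0,0,0],91]]'

```text
t: 1.88
tcp_pos: [0.3795, 0.1465, 0.2304]
tcp_rot: [2.522, 1.872, -0.002]
wrist_force: [-1.2, -0.0, 0.2]
gripper_width: 0.994
```

Call:
servo_tool --moves '[[[-0.5,0.3,0],[0,0,0],91],[[-1,0.58,0],[0,0,0],91],[[-1,0.58,0],[0,0,0],91]]'

```text
t: 2.25
tcp_pos: [0.412, 0.0091, 0.2306]
tcp_rot: [2.525, 1.867, -0.002]
wrist_force: [-0.3, -0.3, 0.3]
gripper_width: 0.992
```

Call:
servo_tool --moves '[[[-0.5,0.3,0],[0,0,0],91],[[-1,0.58,0],[0,0,0],91],[[-1,0.58,0],[0,0,0],91]]'

```text
t: 2.62
tcp_pos: [0.444, -0.1284, 0.2305]
tcp_rot: [2.528, 1.863, -0.002]
wrist_force: [-0.1, 0.4, -0.4]
gripper_width: 0.992
```

Call:
servo_tool --moves '[[[-0.5,0.3,0],[0,0,0],91],[[-1,0.58,0],[0,0,0],91],[[-1,0.58,0],[0,0,0],91]]'

```text
t: 3.0
tcp_pos: [0.4755, -0.2654, 0.2299]
tcp_rot: [2.53, 1.861, -0.002]
wrist_force: [-0.6, 0.7, 0.2]
gripper_width: 0.987
```

```bash
python3 -c "
from h import *
log(); print(rel([.516,-.36,.23],yawR(np.radians(-17.3))))
cam('wrist','w1.png')"
```

```text
t 3.0 q [-6.490e-01  3.540e-01  1.408e+00 -1.000e-03  1.380e+00 -3.460e-01] p [ 0.4755 -0.2654  0.2299] w 0.987 F [-0.6  0.7  0.2]
R [[0.298, 0.955, -0.001], [0.955, -0.298, -0.001], [-0.001, -0.001, -1.0]]
(array([-0.652,  0.557, -0.   ]), array([-0.,  0., -0.]))
```

View pics/w1.png

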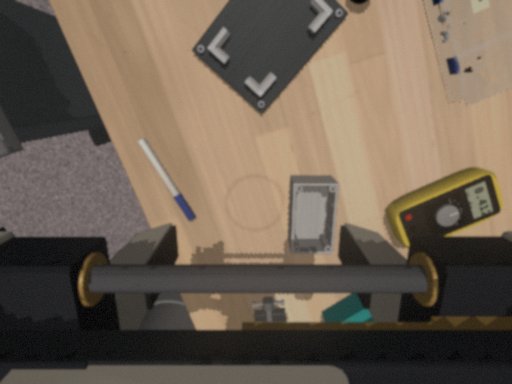

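The wrist view shows the shell at about (291–337, 177–253), square with the jaws, and the nest at (265,40). I'll zoom in to pick the rim corners.

```bash
python3 - <<'E'
from h import *
im=cv2.imread('pics/w1.png')
cv2.imwrite('pics/w1c.png',cv2.resize(im[165:265,270:360],None,fx=6,fy=6,interpolation=cv2.INTER_CUBIC))
cv2.imwrite('pics/w1n.png',cv2.resize(im[0:120,180:360],None,fx=4,fy=4,interpolation=cv2.INTER_CUBIC))
E
```

```text
(no output)
```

View pics/w1c.png

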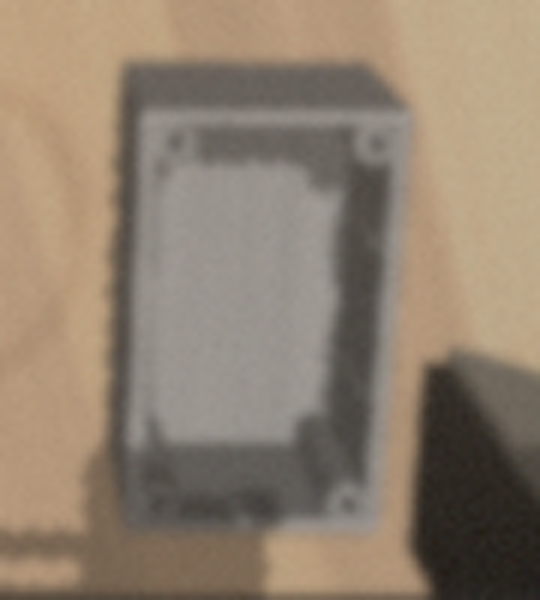

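View pics/w1n.png

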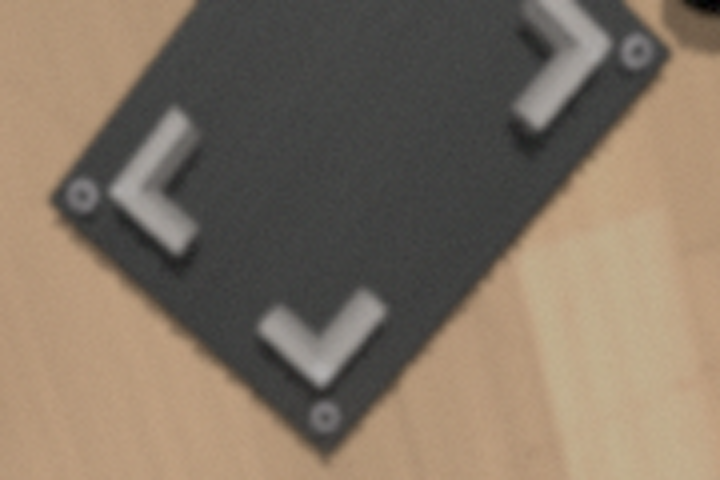

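```bash
python3 - <<'E'
from h import *
c=cam('wrist')
P=np.array([ray(c,(270+(x+.0)/6-.4,165+y/6-.4),.044) for x,y in[(137,106),(410,110),(380,528),(126,528)]])
print(P.round(4).tolist(),P.mean(0).round(4)); 
print('w',np.linalg.norm(P[0]-P[1]),np.linalg.norm(P[3]-P[2]),'l',np.linalg.norm(P[0]-P[3]),np.linalg.norm(P[1]-P[2]))
for a,b in((0,3),(1,2)): v=P[a]-P[b]; print('long yaw',np.degrees(np.arctan2(v[1],v[0])))
for a,b in((1,0),(2,3)): v=P[a]-P[b]; print('short yaw',np.degrees(np.arctan2(v[1],v[0])))
N=np.array([ray(c,(180+x/4-.4,y/4-.4),.010) for x,y in[(52,200),(325,460),(668,55)]])
print(N.round(4).tolist(),(N[0]+N[2])/2,np.linalg.norm(N[0]-N[1]),np.linalg.norm(N[1]-N[2]))
v=N[2]-N[1]; print(np.degrees(np.arctan2(v[1],v[0]))); v=N[0]-N[1]; print(np.degrees(np.arctan2(v[1],v[0])))
E
```

```text
[[0.5098, -0.304, 0.044], [0.5644, -0.322, 0.044], [0.5357, -0.4155, 0.044], [0.481, -0.3984, 0.044]] [ 0.5227 -0.36    0.044 ]
w 0.057424990556103034 0.05726914471222903 l 0.09871287670918398 0.09783547772791215
long yaw 73.0361539785046
long yaw 72.95244802055404
short yaw -18.245044100174336
short yaw -17.370515465591943
[[0.4396, -0.1162, 0.01], [0.4962, -0.2147, 0.01], [0.6273, -0.1337, 0.01]] [ 0.53347425 -0.12498154  0.01      ] 0.11354877183674704 0.1541240163047641
31.690661038654255
119.86270880421327
```

```bash
cat > kin.py <<'E'
import numpy as np, json
from scipy.spatial.transform import Rotation as Ro
from scipy.optimize import least_squares
def Rx(a):return Ro.from_euler('x',a).as_matrix()
def Ry(a):return Ro.from_euler('y',a).as_matrix()
def Rz(a):return Ro.from_euler('z',a).as_matrix()
def fk(q,k):
    # k: d1,a1,e,L2,xo,L3,d6x,d6
    d1,a1,e,L2,xo,L3,ax,d6=k
    R=Rz(q[0]); p=np.array([0,0,d1])+R@[a1,e,0]
    R=R@Ry(q[1]); p=p+R@[0,0,L2]
    R=R@Ry(q[2]); p=p+R@[xo,0,L3]
    R=R@Rz(q[3])@Ry(q[4]); 
    R=R@Rz(q[5]); p=p+R@[0,0,d6]
    return p,R
def data():
    D=[json.loads(l) for l in open('log.jsonl')]
    D.append(dict(q=[1.148,.342,1.524,0,1.275,-.146],p=[.14324,.50461,.19375],r=[-.4333,-3.1111,.0023]))
    return D
E
python3 - <<'E'
from kin import *
D=data()
def f(k,full=0): return np.concatenate([fk(d['q'],k)[0]-d['p'] for d in D]+[1e-3*(k-k0)])
k0=np.array([.3,0,.077,.4,0,.4,0,.25])
s=least_squares(f,k0); print(s.x.round(4)); print(np.abs(s.fun[:-8]).reshape(-1,3).round(5))
for d in D[-2:]:
    print(Ro.from_rotvec(d['r']).as_matrix().round(3).tolist(), fk(d['q'],s.x)[1].round(3).tolist())
E
```

```text
[ 0.1754 -0.0026  0.0764  0.5045  0.0506  0.3836  0.      0.2965]
[[9.0e-05 1.1e-04 3.4e-04]
 [1.0e-05 1.0e-05 2.1e-04]
 [2.0e-05 5.0e-05 7.0e-05]
 [1.0e-04 1.0e-04 4.8e-04]]
[[0.298, 0.955, -0.001], [0.955, -0.298, -0.001], [-0.001, -0.001, -1.0]] [[-0.955, 0.298, -0.001], [0.298, 0.955, -0.001], [0.001, -0.001, -1.0]]
[[-0.962, 0.273, -0.001], [0.273, 0.962, -0.001], [0.0, -0.002, -1.0]] [[-0.273, -0.962, 0.0], [-0.962, 0.273, 0.001], [-0.001, -0.0, -1.0]]
```

Call:
servo_tool --moves '[[[-0.3,0.3,0],[0.05,0.05,0],91],[[-0.5,0.5,0],[0.1,0.1,0],91],[[-0.5,0.5,0],[0.15,0.15,0],91],[[-0.5,0.5,0],[0.15,0.15,0],91]]'

```text
t: 3.6
tcp_pos: [0.5151, -0.3372, 0.2303]
tcp_rot: [-1.991, -1.468, -0.127]
wrist_force: [0.8, 0.2, -0.0]
gripper_width: 0.992
```

```bash
python3 - <<'E'
from h import *
log()
from kin import *
D=data()
Q=Rz(np.pi/2)
for d in D: d['R']=Ro.from_rotvec(d['r']).as_matrix()
for s4 in(1,-1):
  for s6 in (1,-1):
    def f(k):
        o=[]
        for d in D:
            q=np.array(d['q']); q[3]*=s4; q[5]*=s6
            p,R=fk(q,k); o+=list(p-d['p'])+list(.3*(R@Q-d['R']).ravel())
        return np.concatenate([o,1e-3*(k-k0)])
    k0=np.array([.17,0,.077,.5,0.05,.38,0,.25])
    s=least_squares(f,k0); print(s4,s6,s.cost,s.x.round(4)); print(np.abs(s.fun[:-8]).reshape(-1,12).max(1).round(4))
E
```

```text
t 3.6 q [-0.803  1.007  0.414  0.246  2.359 -0.386] p [ 0.5151 -0.3372  0.2303] w 0.992 F [ 0.8  0.2 -0. ]
R [[0.367, 0.883, -0.292], [0.82, -0.159, 0.55], [0.439, -0.442, -0.782]]
1 1 7.35087800978274e-07 [0.2257 0.001  0.0764 0.5051 0.0486 0.3792 0.     0.3503]
[0.0002 0.0002 0.0002 0.0001 0.0006]
1 -1 0.32298263923845444 [0.2257 0.001  0.0764 0.5051 0.0486 0.3792 0.     0.3503]
[0.1385 0.3764 0.1623 0.158  0.0796]
-1 1 0.023701672918318276 [-0.5386 -0.201   0.086   0.4232 -0.4199  0.4819  0.     -0.0676]
[0.0239 0.0095 0.0328 0.1338 0.0086]
-1 -1 0.38418651928402286 [-0.5386 -0.201   0.086   0.4232 -0.4199  0.4819  0.     -0.0676]
[0.1385 0.3764 0.1623 0.2635 0.0796]
```

The kinematic model fits to 0.6 mm. I'll use it to choose a flip plan: stand the shell on its end, regrip from the closed-face side, then tip it down into the nest.

```bash
cat >> kin.py <<'E'
K=np.array([.2257,.001,.0764,.5051,.0486,.3792,0,.3503])
LO=np.array([-2.53,-.77,.04,-1,.28,-3.11]); HI=np.array([2.53,2.02,2.7,4.14,2.66,3.11])
def ik(p,R):
    """R tool rot. returns q, margin(rad)"""
    d1,a1,e,L2,xo,L3,_,d6=K
    w=np.array(p)-d6*R[:,2]; rho=np.hypot(w[0],w[1])
    if rho<e+.02: return None,-9
    q1=np.arctan2(w[1],w[0])-np.arcsin(e/rho); r=np.sqrt(rho**2-e*e)-a1; z=w[2]-d1
    Lf=np.hypot(xo,L3); g=np.arctan2(xo,L3); c=(r*r+z*z-L2**2-Lf**2)/(2*L2*Lf)
    if abs(c)>1: return None,-9
    b=np.arccos(c); q2=np.arctan2(r,z)-np.arctan2(Lf*np.sin(b),L2+Lf*np.cos(b)); q3=b-g
    R3=Rz(q1)@Ry(q2+q3); M=R3.T@R@Rz(-np.pi/2)
    q5=np.arccos(np.clip(M[2,2],-1,1)); q4=np.arctan2(M[1,2],M[0,2]); q6=np.arctan2(M[2,1],-M[2,0])
    if q4<-1: q4+=2*np.pi
    q1=(q1+np.pi)%(2*np.pi)-np.pi
    q=np.array([q1,q2,q3,q4,q5,q6]); return q,min(np.min(q-LO),np.min(HI-q))
def tool(dirh,pitch,flip=1):
    """tool pointing in vertical plane of yaw dirh at pitch (rad, neg=down, may pass -pi/2); jaws horizontal"""
    d=np.array([np.cos(dirh),np.sin(dirh),0]); z=np.cos(pitch)*d+np.sin(pitch)*np.array([0,0,1.])
    y=flip*np.array([-np.sin(dirh),np.cos(dirh),0]); return np.stack([np.cross(y,z),y,z],1)
E
python3 - <<'E'
from kin import *
for d in data():
    q,m=ik(np.array(d['p']),Ro.from_rotvec(d['r']).as_matrix()); print((q-d['q']).round(3))
rad=np.radians
SH=np.array([.5227,-.360]); NE=np.array([.5325,-.124])
# margin: grasp point G -> tcp = G+.019 z
def mar(G,dirh,pitch,fl):
    R=tool(dirh,pitch,fl); q,m=ik(np.array(G)+.019*R[:,2],R)
    w=np.array(G)-.331*R[:,2]
    if w[2]<.09: m=-9
    return m,q
print('PICK');
for sy in(72.7,252.7):
  for p in(-120,-110,-100,-90,-80,-70,-60):
    for fl in(1,-1): print(sy,p,fl,round(mar([*SH,.024],rad(sy),rad(p),fl)[0],2),end=' | ')
  print()
print('PLACE')
for sy in(31,211):
  for p in(-120,-110,-100,-90,-80,-70,-60,-45,-30):
    for fl in(1,-1): print(p,fl,round(mar([*NE,.042],rad(sy),rad(p),fl)[0],2),end=' | ')
  print()
E
```

```text
[-0.  0. -0.  0.  0. -0.]
[-0.  0. -0.  0.  0. -0.]
[-0.     0.    -0.001  0.     0.    -0.   ]
[ 0.    -0.     0.001 -0.    -0.001 -0.   ]
[ 0.     0.001 -0.     0.     0.001 -0.   ]
PICK
72.7 -120 1 0.25 | 72.7 -120 -1 0.32 | 72.7 -110 1 0.0 | 72.7 -110 -1 0.55 | 72.7 -100 1 0.18 | 72.7 -100 -1 0.63 | 72.7 -90 1 0.39 | 72.7 -90 -1 0.72 | 72.7 -80 1 0.55 | 72.7 -80 -1 0.83 | 72.7 -70 1 0.67 | 72.7 -70 -1 0.97 | 72.7 -60 1 0.75 | 72.7 -60 -1 1.11 | 
252.7 -120 1 1.11 | 252.7 -120 -1 0.75 | 252.7 -110 1 0.97 | 252.7 -110 -1 0.67 | 252.7 -100 1 0.83 | 252.7 -100 -1 0.55 | 252.7 -90 1 0.72 | 252.7 -90 -1 0.39 | 252.7 -80 1 0.63 | 252.7 -80 -1 0.18 | 252.7 -70 1 0.55 | 252.7 -70 -1 0.0 | 252.7 -60 1 0.32 | 252.7 -60 -1 0.25 | 
PLACE
-120 1 0.66 | -120 -1 0.66 | -110 1 0.75 | -110 -1 0.75 | -100 1 0.79 | -100 -1 0.79 | -90 1 0.61 | -90 -1 0.61 | -80 1 0.38 | -80 -1 0.46 | -70 1 0.02 | -70 -1 0.36 | -60 1 0.35 | -60 -1 0.36 | -45 1 0.51 | -45 -1 0.51 | -30 1 0.55 | -30 -1 0.55 | 
-120 1 0.36 | -120 -1 0.35 | -110 1 0.36 | -110 -1 0.02 | -100 1 0.46 | -100 -1 0.38 | -90 1 0.61 | -90 -1 0.61 | -80 1 0.79 | -80 -1 0.79 | -70 1 0.75 | -70 -1 0.75 | -60 1 0.66 | -60 -1 0.66 | -45 1 0.55 | -45 -1 0.55 | -30 1 0.43 | -30 -1 0.43 |
```

```bash
python3 - <<'E'
from kin import *
rad=np.radians
SH=np.array([.5227,-.360]); NE=np.array([.5325,-.124])
def pose(G,dirh,pitch,fl):
    R=tool(dirh,pitch,fl); q,m=ik(np.array(G)+.019*R[:,2],R)
    w=np.array(G)-.331*R[:,2]
    if w[2]<.09 : m=-9
    return m,q
out=[]
for S in([.5227,-.36],[.47,-.32],[.56,-.30],[.42,-.01],[.44,.0]):
  for dl in range(0,360,15):
    D=rad(dl)
    for a1 in(-30,-20,-10):
      for f1 in(1,-1):
       for sy in(72.7,252.7):
        m0,q0=pose([*SH,.024],rad(sy),rad(a1-90),f1)
        if m0<.2: continue
        m1,q1=pose([*S,.06],D,rad(a1),f1)
        if m1<.2: continue
        for be in(-160,-150,-140,-130,-120,-110):
         for f2 in(1,-1):
          m2,q2=pose([*S,.065],D,rad(be),f2)
          if m2<.2: continue
          for ny in(31,211):
            m3,q3=pose([*NE,.042],rad(ny),rad(be+90),f2)
            if m3<.2: continue
            mv=np.abs(q1-q0).max()+np.abs(q2-q1).max()+np.abs(q3-q2).max()
            out.append((min(m0,m1,m2,m3)-.1*mv,mv,S,dl,a1,f1,sy,be,f2,ny,[round(m,2)for m in(m0,m1,m2,m3)]))
print(len(out)); out.sort(key=lambda o:-o[0])
seen={}
for o in out:
    k=(tuple(o[2]),o[7]); seen[k]=seen.get(k,0)+1
    if seen[k]<=2: print(round(o[0],2),round(o[1],2),*o[2:])
E
```

```text
8542
0.11 4.35 [0.47, -0.32] 75 -20 -1 72.7 -110 -1 31 [np.float64(0.55), np.float64(0.73), np.float64(0.55), np.float64(0.55)]
0.1 4.42 [0.47, -0.32] 75 -10 -1 72.7 -110 -1 31 [np.float64(0.63), np.float64(0.6), np.float64(0.55), np.float64(0.55)]
0.1 4.45 [0.5227, -0.36] 75 -20 -1 72.7 -110 -1 31 [np.float64(0.55), np.float64(0.63), np.float64(0.58), np.float64(0.55)]
0.1 4.49 [0.56, -0.3] 75 -10 -1 72.7 -110 -1 31 [np.float64(0.63), np.float64(0.61), np.float64(0.59), np.float64(0.55)]
0.1 4.51 [0.56, -0.3] 75 -20 -1 72.7 -110 -1 31 [np.float64(0.55), np.float64(0.73), np.float64(0.59), np.float64(0.55)]
0.09 4.55 [0.5227, -0.36] 60 -10 -1 72.7 -110 -1 31 [np.float64(0.63), np.float64(0.75), np.float64(0.6), np.float64(0.55)]
0.06 4.77 [0.44, 0.0] 90 -10 -1 72.7 -110 -1 31 [np.float64(0.63), np.float64(0.97), np.float64(0.53), np.float64(0.55)]
0.04 4.92 [0.44, 0.0] 90 -20 -1 72.7 -110 -1 31 [np.float64(0.55), np.float64(0.95), np.float64(0.53), np.float64(0.55)]
0.03 4.84 [0.42, -0.01] 90 -10 -1 72.7 -110 -1 31 [np.float64(0.63), np.float64(0.98), np.float64(0.52), np.float64(0.5
[... 5609 characters left out ...]
1 211 [np.float64(1.11), np.float64(0.3), np.float64(0.73), np.float64(0.66)]
-0.28 5.65 [0.5227, -0.36] 195 -30 1 252.7 -160 -1 31 [np.float64(1.11), np.float64(0.29), np.float64(0.82), np.float64(0.36)]
-0.28 5.63 [0.5227, -0.36] 15 -10 -1 72.7 -150 -1 31 [np.float64(0.63), np.float64(0.84), np.float64(0.28), np.float64(0.36)]
-0.29 5.89 [0.56, -0.3] 15 -10 -1 72.7 -150 -1 31 [np.float64(0.63), np.float64(0.75), np.float64(0.3), np.float64(0.36)]
-0.29 5.8 [0.5227, -0.36] 195 -30 1 252.7 -160 1 211 [np.float64(1.11), np.float64(0.29), np.float64(0.82), np.float64(0.75)]
-0.3 6.01 [0.56, -0.3] 195 -30 1 252.7 -160 1 211 [np.float64(1.11), np.float64(0.3), np.float64(0.73), np.float64(0.75)]
```

Plan:
1. Pick with the tool at −105° pitch in the shell's long plane.
2. Stand the shell on its end at about (0.50, −0.29), facing 30°.
3. Regrip at −120° pitch.
4. Tip into the nest at −30° pitch, along yaw 31°.

Next is the pre-grasp.

```bash
cat >> h.py <<'E'
from kin import tool, ik
def go(G,yaw,pitch,f=-1,pr=True):
    R=tool(np.radians(yaw),np.radians(pitch),f); P=np.array(G)+.019*R[:,2]
    q,m=ik(P,R); a,b=rel(P,R)
    s=env.read_state()
    print('tcp',P.round(4),'mv',a.tolist(),b.tolist(),'margin',round(m,2),'dq',np.round(q-s['qpos'],2) if q is not None else None); return P,R
E
python3 - <<'E'
from h import *
u=np.array([np.cos(np.radians(72.7)),np.sin(np.radians(72.7)),0])
G=np.array([.5227,-.360,.026])+.010*u
go(G+[0,0,.09],72.7,-105); go(G,72.7,-105)
E
```

```text
tcp [ 0.5242 -0.3551  0.0976] mv [-0.581, 0.579, 0.76] [-0.153, -0.232, 0.021] margin 0.71 dq [ 0.22 -0.41  1.   -0.53 -1.29  0.24]
tcp [ 0.5242 -0.3551  0.0076] mv [-0.91, 0.91, 1.347] [-0.153, -0.232, 0.021] margin 0.61 dq [ 0.22 -0.3   1.08 -0.57 -1.46  0.31]
```

Call:
servo_tool --moves '[[[-0.2,0.2,0.2],[-0.038,-0.058,0.005],91],[[-0.4,0.4,0.4],[-0.077,-0.116,0.01],91],[[-0.5,0.5,0.5],[-0.115,-0.174,0.016],91],[[-0.58,0.58,0.65],[-0.153,-0.232,0.021],91],[[-0.581,0.579,0.76],[-0.153,-0.232,0.021],91]]'

```text
t: 4.22
tcp_pos: [0.5245, -0.3515, 0.0978]
tcp_rot: [2.387, 1.76, -0.312]
wrist_force: [0.1, -0.5, -0.8]
gripper_width: 0.99
```

```bash
python3 - <<'E'
from h import *
log()
u=np.array([np.cos(np.radians(72.7)),np.sin(np.radians(72.7)),0])
G=np.array([.5227,-.360,.026])+.010*u
go(G,72.7,-105)
cam('wrist','w2.png')
E
```

```text
t 4.22 q [-0.573  0.594  1.425 -0.289  1.064 -0.14 ] p [ 0.5245 -0.3515  0.0978] w 0.99 F [ 0.1 -0.5 -0.8]
R [[0.286, 0.955, -0.072], [0.922, -0.295, -0.25], [-0.26, 0.005, -0.966]]
tcp [ 0.5242 -0.3551  0.0076] mv [0.167, 0.003, 0.733] [0.002, 0.0, 0.0] margin 0.61 dq [-0.01  0.12  0.06 -0.04 -0.17  0.06]
```

View pics/w2.png

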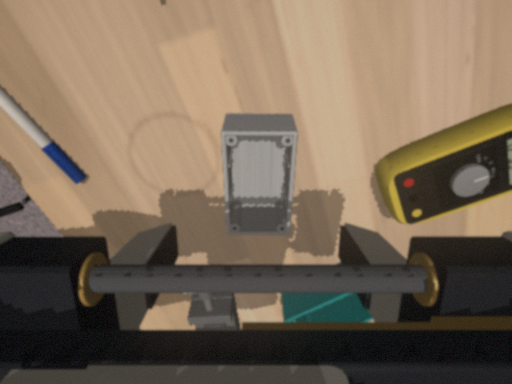

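The shell is centred between the fingers at u≈259. I'll go down and grip.

Call:
servo_tool --moves '[[[0.08,0.003,0.37],[0.002,0,0],91],[[0.167,0.003,0.733],[0.002,0,0],91],[[0.167,0.003,0.733],[0.002,0,0],91],[[0.167,0.003,0.733],[0.002,0,0],91]]'

```text
t: 4.78
tcp_pos: [0.5208, -0.3486, 0.0058]
tcp_rot: [2.39, 1.769, -0.322]
wrist_force: [-0.0, -0.3, 0.5]
gripper_width: 0.991
```

Call:
servo_tool --moves '[[[0,0,0],[0,0,0],45],[[0,0,0],[0,0,0],45],[[0,0,0],[0,0,0],45],[[0,0,0],[0,0,0],45],[[0,0,0],[0,0,0],45]]' --grip_force 50

```text
t: 5.4
tcp_pos: [0.5215, -0.349, 0.0065]
tcp_rot: [2.389, 1.768, -0.321]
wrist_force: [0.7, 1.0, 3.6]
gripper_width: 0.622
```

```bash
python3 - <<'E'
from h import *
log(); s=env.read_state(); print(s['gripper_width']*91.8)
cam('wrist','w3.png')
E
```

```text
t 5.4 q [-0.571  0.704  1.506 -0.33   0.891 -0.071] p [ 0.5215 -0.349   0.0065] w 0.622 F [0.7 1.  3.6]
R [[0.281, 0.956, -0.081], [0.924, -0.293, -0.247], [-0.26, -0.005, -0.966]]
57.12381483215359
```

View pics/w3.png

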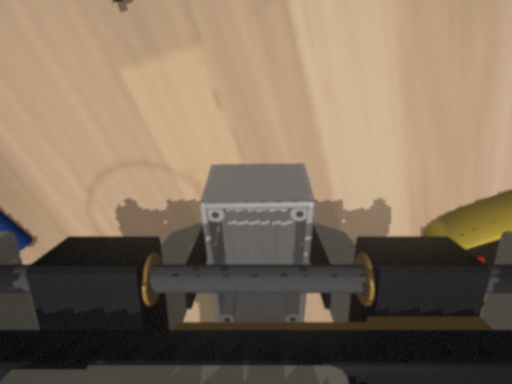

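Gripped at 57 mm opening, about 15 mm along from the centre. Now I'll lift it.

```bash
python3 - <<'E'
from h import *
go([.523,-.344,.15],72.7,-105); 
go([.51,-.31,.16],55,-60); 
go([.50,-.29,.13],30,-15); 
go([.50,-.29,.068],30,-15); 
E
```

```text
tcp [ 0.5215 -0.3487  0.1316] mv [-0.269, -0.006, -1.007] [-0.001, 0.0, 0.002] margin 0.72 dq [-0.   -0.15 -0.12  0.05  0.25 -0.09]
tcp [ 0.5154 -0.3022  0.1435] mv [0.049, -0.168, -1.195] [-0.015, 0.249, 0.101] margin 1.08 dq [-0.38 -0.12 -0.09  0.83  0.47 -0.43]
tcp [ 0.5159 -0.2808  0.1251] mv [0.254, -0.216, -1.091] [-0.133, 0.475, 0.228] margin 0.84 dq [-0.69  0.1   0.35  1.59  0.54 -1.03]
tcp [ 0.5159 -0.2808  0.0631] mv [0.389, -0.214, -0.592] [-0.133, 0.475, 0.228] margin 0.86 dq [-0.69  0.23  0.34  1.61  0.51 -1.14]
```

Call:
servo_tool --moves '[[[-0.1,0,-0.35],[0,0,0],45],[[-0.2,0,-0.7],[0,0,0],45],[[-0.27,0,-1],[0,0,0],45],[[-0.27,0,-1],[0,0,0],45]]' --grip_force 60

```text
t: 5.95
tcp_pos: [0.5231, -0.3498, 0.1332]
tcp_rot: [2.387, 1.765, -0.318]
wrist_force: [-0.4, -0.8, -2.3]
gripper_width: 0.622
```

```bash
python3 - <<'E'
from h import *
log()
go([.51,-.31,.16],55,-60); 
go([.50,-.29,.13],30,-15); 
cam('wrist','w4.png')
E
```

```text
t 5.95 q [-0.571  0.558  1.384 -0.281  1.143 -0.164] p [ 0.5231 -0.3498  0.1332] w 0.622 F [-0.4 -0.8 -2.3]
R [[0.283, 0.956, -0.078], [0.923, -0.293, -0.25], [-0.261, -0.001, -0.965]]
tcp [ 0.5154 -0.3022  0.1435] mv [0.326, -0.177, -0.177] [-0.014, 0.249, 0.101] margin 1.08 dq [-0.38  0.02  0.03  0.78  0.22 -0.33]
tcp [ 0.5159 -0.2808  0.1251] mv [0.532, -0.226, -0.074] [-0.132, 0.475, 0.229] margin 0.84 dq [-0.69  0.25  0.47  1.54  0.29 -0.94]
```

View pics/w4.png

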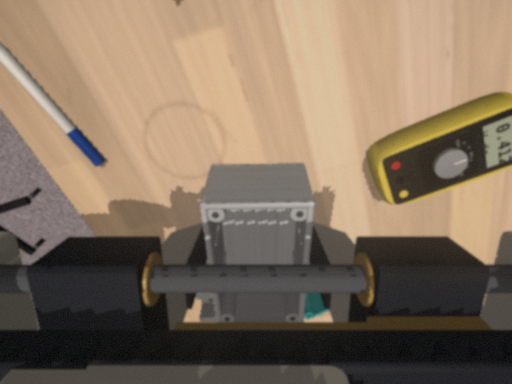

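Call:
servo_tool --moves '[[[0.07,-0.04,-0.04],[-0.003,0.05,0.02],45],[[0.13,-0.07,-0.08],[-0.006,0.1,0.04],45],[[0.2,-0.11,-0.11],[-0.008,0.15,0.06],45],[[0.26,-0.14,-0.15],[-0.011,0.2,0.08],45],[[0.326,-0.177,-0.177],[-0.014,0.249,0.101],45]]'

```text
t: 6.62
tcp_pos: [0.5135, -0.3009, 0.1393]
tcp_rot: [-2.499, -1.295, -0.673]
wrist_force: [-0.7, 0.6, -3.1]
gripper_width: 0.615
```

```bash
python3 - <<'E'
from h import *
log()
go([.50,-.29,.14],30,-15); 
E
```

```text
t 6.62 q [-0.95   0.586  1.423  0.507  1.36  -0.501] p [ 0.5135 -0.3009  0.1393] w 0.615 F [-0.7  0.6 -3.1]
R [[0.499, 0.818, 0.286], [0.704, -0.575, 0.417], [0.505, -0.007, -0.863]]
tcp [ 0.5159 -0.2808  0.1351] mv [0.11, -0.08, 0.106] [-0.114, 0.245, 0.084] margin 0.84 dq [-0.31  0.2   0.44  0.75  0.08 -0.58]
```

Call:
servo_tool --moves '[[[0.02,-0.02,0.02],[-0.023,0.05,0.017],45],[[0.04,-0.03,0.04],[-0.046,0.1,0.034],45],[[0.07,-0.05,0.06],[-0.07,0.15,0.05],45],[[0.09,-0.07,0.09],[-0.092,0.2,0.068],45],[[0.11,-0.08,0.106],[-0.114,0.245,0.084],45]]'

```text
t: 7.25
tcp_pos: [0.5149, -0.2806, 0.133]
tcp_rot: [-2.189, -0.576, -1.685]
wrist_force: [0.3, 0.2, -2.7]
gripper_width: 0.62
```

Call:
servo_tool --moves '[[[0,0,0],[0,0,0],45],[[0,0,0],[0,0,0],45]]'

```text
t: 7.5
tcp_pos: [0.5148, -0.2806, 0.1321]
tcp_rot: [-2.191, -0.577, -1.681]
wrist_force: [0.8, -0.1, -2.5]
gripper_width: 0.622
```

```bash
python3 - <<'E'
from h import *
log()
go([.50,-.29,.07],30,-15); 
cam('wrist','w5.png');cam('scene','s5.png');cam('top','t5.png')
im=cv2.imread('pics/s5.png');cv2.imwrite('pics/s5c.png',cv2.resize(im[110:260,190:390],None,fx=4,fy=4,interpolation=cv2.INTER_CUBIC))
E
```

```text
t 7.5 q [-1.266  0.789  1.867  1.258  1.441 -1.086] p [ 0.5148 -0.2806  0.1321] w 0.622 F [ 0.8 -0.1 -2.5]
R [[0.226, 0.497, 0.837], [0.122, -0.867, 0.482], [0.966, -0.007, -0.257]]
tcp [ 0.5159 -0.2808  0.0651] mv [-0.538, 0.01, 0.15] [0.0, -0.001, -0.002] margin 0.85 dq [ 0.    0.14 -0.02  0.02 -0.04 -0.12]
```

View pics/w5.png

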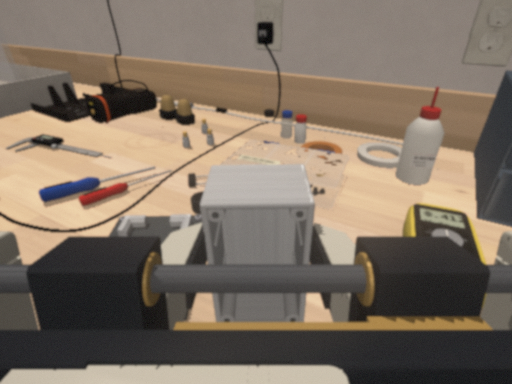

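View pics/s5c.png

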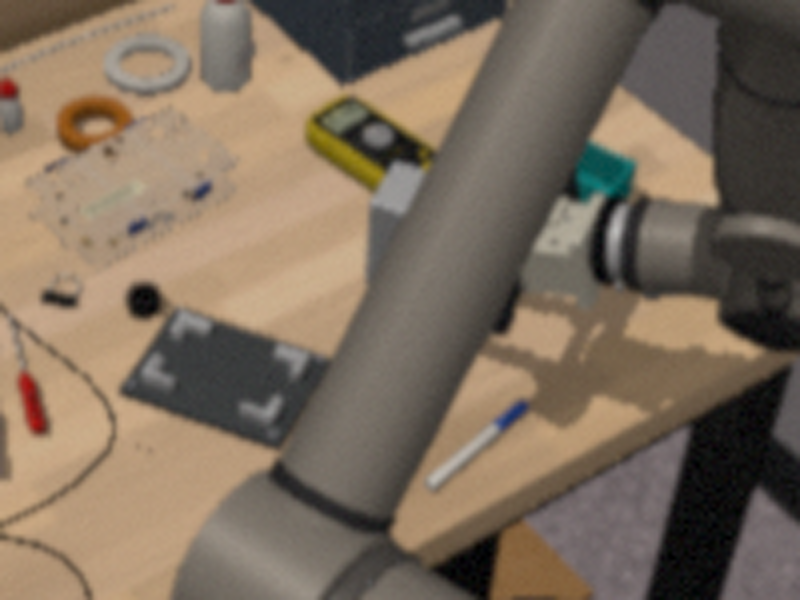

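View pics/t5.png

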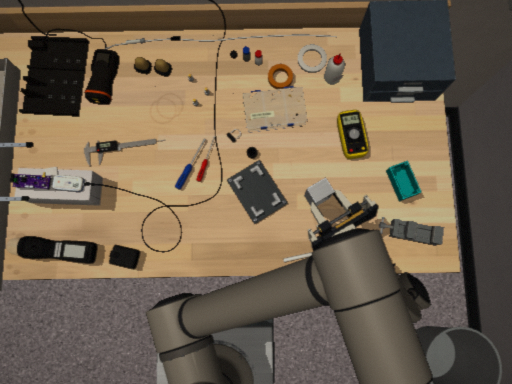

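The shell is held upright with its closed face forward and nothing beneath it. Now I'll lower it.

Call:
servo_tool --moves '[[[-0.2,0.003,0.05],[0,-0.001,-0.002],45],[[-0.4,0.006,0.1],[0,-0.001,-0.002],45],[[-0.52,0.01,0.14],[0,-0.001,-0.002],45],[[-0.52,0.01,0.14],[0,-0.001,-0.002],45]]'

```text
t: 8.15
tcp_pos: [0.5164, -0.2813, 0.0688]
tcp_rot: [-2.194, -0.59, -1.683]
wrist_force: [0.4, -0.4, -2.3]
gripper_width: 0.622
```

```bash
python3 - <<'E'
from h import *
log()
go([.50,-.29,.065],30,-15); 
E
```

```text
t 8.15 q [-1.263  0.918  1.852  1.276  1.403 -1.205] p [ 0.5164 -0.2813  0.0688] w 0.622 F [ 0.4 -0.4 -2.3]
R [[0.224, 0.5, 0.837], [0.132, -0.866, 0.482], [0.966, 0.003, -0.26]]
tcp [ 0.5159 -0.2808  0.0601] mv [-0.07, -0.006, 0.017] [0.0, 0.0, 0.001] margin 0.86 dq [-0.    0.02 -0.01  0.   -0.   -0.01]
```

Call:
servo_tool --moves '[[[-0.02,0,0.005],[0,0,0],45],[[-0.035,0,0.009],[0,0,0],45],[[-0.045,0,0.012],[0,0,0],45],[[-0.045,0,0.012],[0,0,0],45]]'

```text
t: 8.65
tcp_pos: [0.5164, -0.2814, 0.0633]
tcp_rot: [-2.194, -0.591, -1.683]
wrist_force: [0.4, -0.8, -0.8]
gripper_width: 0.622
```

Call:
servo_tool --moves '[[[-0.02,0,0.005],[0,0,0],45],[[-0.02,0,0.005],[0,0,0],45],[[-0.02,0,0.005],[0,0,0],45]]'

```text
t: 9.02
tcp_pos: [0.5164, -0.2817, 0.0624]
tcp_rot: [-2.191, -0.59, -1.687]
wrist_force: [-3.5, -1.0, 5.5]
gripper_width: 0.622
```

Contact felt at TCP z≈0.063. Opening the fingers gently.

Call:
servo_tool --moves '[[[0,0,0],[0,0,0],62],[[0,0,0],[0,0,0],66],[[0,0,0],[0,0,0],80],[[0,0,0],[0,0,0],91],[[0,0,0],[0,0,0],91]]'

```text
t: 9.65
tcp_pos: [0.5164, -0.2816, 0.0623]
tcp_rot: [-2.191, -0.59, -1.687]
wrist_force: [-0.7, 0.0, 0.8]
gripper_width: 0.972
```

```bash
python3 - <<'E'
from h import *
log()
cam('wrist','w6.png')
go([.50-.087,-.29-.05,.09],30,-15); 
E
```

```text
t 9.65 q [-1.264  0.934  1.848  1.279  1.402 -1.218] p [ 0.5164 -0.2816  0.0623] w 0.972 F [-0.7  0.   0.8]
R [[0.221, 0.5, 0.838], [0.131, -0.866, 0.482], [0.966, 0.003, -0.257]]
tcp [ 0.4289 -0.3308  0.0851] mv [-0.031, -0.008, -0.857] [0.0, -0.001, 0.001] margin 0.89 dq [-0.19 -0.03 -0.04 -0.18  0.09  0.05]
```

View pics/w6.png

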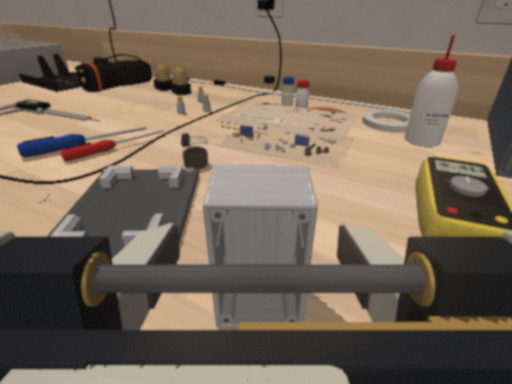

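The shell stands free, in view at (205–315, 165–322). I'll back out.

Call:
servo_tool --moves '[[[0,0,-0.3],[0,0,0],91],[[0,0,-0.65],[0,0,0],91],[[0.05,0,-0.95],[0,0,0],91],[[0.3,0,-1],[0,0,0],91],[[0.6,0,-1],[0,0,0],91]]'

```text
t: 10.32
tcp_pos: [0.4313, -0.3308, 0.1633]
tcp_rot: [-2.192, -0.587, -1.687]
wrist_force: [0.3, 0.6, 0.5]
gripper_width: 0.994
```

```bash
python3 - <<'E'
from h import *
log()
c=cam('wrist','w7.png'); cam('top','t7.png')
im=cv2.imread('pics/t7.png');cv2.imwrite('pics/t7c.png',cv2.resize(im[150:250,260:400],None,fx=5,fy=5,interpolation=cv2.INTER_CUBIC))
E
```

```text
t 10.32 q [-1.45   0.743  1.817  1.098  1.564 -1.042] p [ 0.4313 -0.3308  0.1633] w 0.994 F [0.3 0.6 0.5]
R [[0.221, 0.498, 0.838], [0.13, -0.867, 0.481], [0.967, 0.003, -0.257]]
```

View pics/w7.png

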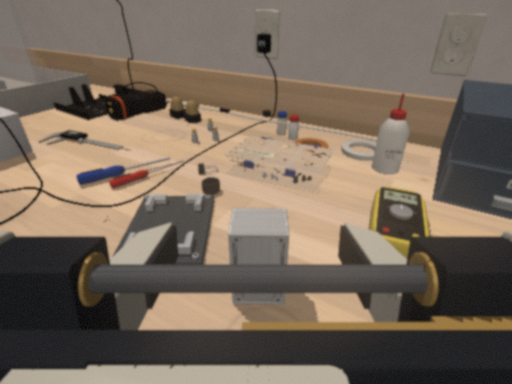

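View pics/t7c.png

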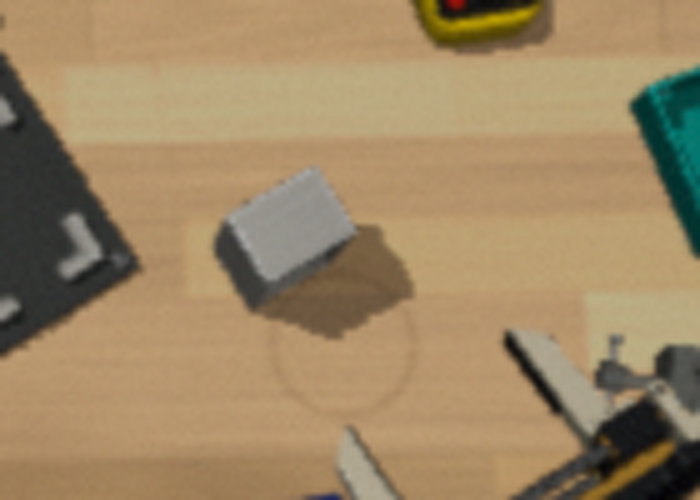

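```bash
python3 - <<'E'
from h import *
c=cam('top')
P=np.array([ray(c,(260+x/5-.4,150+y/5-.4),.1) for x,y in[(226,218),(316,168),(355,230),(272,283)]])
print(P.round(4).tolist(),P.mean(0).round(4)); print(np.linalg.norm(P-np.roll(P,-1,0),axis=1).round(4))
for a,b in((0,1),(3,2),(0,3),(1,2)):
    v=P[a]-P[b]; print(np.degrees(np.arctan2(v[1],v[0])).round(1))
E
```

```text
[[0.5057, -0.2541, 0.1], [0.5325, -0.3041, 0.1], [0.4978, -0.3238, 0.1], [0.4696, -0.2777, 0.1]] [ 0.5014 -0.2899  0.1   ]
[0.0567 0.0399 0.0541 0.0431]
118.3
121.5
33.1
29.6
```

Standing at (0.502, −0.290), yaw 30°, and the top-camera and kinematic estimates agree within 2 mm. Next I'll plan the regrip.

```bash
python3 - <<'E'
from h import *
d=np.array([np.cos(np.radians(30)),.5,0]); C=np.array([.5022,-.2895,0]); G=C+.006*d+[0,0,.065]
go([.44,-.32,.27],30,-60)
z=np.array([*( -.5*d[:2]),-.866])
go(G-.1*z,30,-120)
go(G,30,-120)
E
```

```text
tcp [ 0.4482 -0.3153  0.2535] mv [0.769, -0.034, -0.02] [0.001, -0.25, 0.002] margin 1.06 dq [ 0.36 -0.45 -0.25 -0.56 -0.22  0.86]
tcp [ 0.5425 -0.2662  0.1351] mv [0.044, -0.001, 1.089] [0.002, -0.584, 0.001] margin 0.6 dq [ 1.09  0.05 -0.77 -1.5   0.09  1.77]
tcp [ 0.4992 -0.2912  0.0485] mv [-0.761, -0.006, 0.873] [0.002, -0.584, 0.001] margin 0.58 dq [ 1.03  0.07 -0.56 -1.52 -0.14  1.81]
```

Call:
servo_tool --moves '[[[0.3,0,0],[0,0,0],91],[[0.6,-0.02,0],[0,-0.05,0],91],[[0.77,-0.034,0],[0,-0.1,0],91],[[0.77,-0.034,0],[0,-0.15,0],91],[[0.77,-0.034,0],[0,-0.2,0],91]]'

```text
t: 11.1
tcp_pos: [0.4498, -0.3146, 0.2527]
tcp_rot: [-2.721, -0.732, -0.959]
wrist_force: [0.7, -0.2, -0.6]
gripper_width: 0.988
```

```bash
python3 - <<'E'
from h import *
log()
d=np.array([np.cos(np.radians(30)),.5,0]); C=np.array([.5022,-.2895,0]); G=C+.006*d+[0,0,.065]
z=np.array([*( -.5*d[:2]),-.866])
go([.50,-.29,.26],30,-90)
go(G-.13*z+[0,0,.05],30,-120)
E
```

```text
t 11.1 q [-1.176  0.305  1.633  0.689  1.359 -0.335] p [ 0.4498 -0.3146  0.2527] w 0.988 F [ 0.7 -0.2 -0.6]
R [[0.674, 0.499, 0.545], [0.393, -0.866, 0.308], [0.626, 0.007, -0.78]]
tcp [ 0.5   -0.29   0.241] mv [0.301, 0.031, 0.367] [0.002, -0.215, 0.001] margin 1.0 dq [ 0.52  0.11 -0.34 -0.69  0.08  0.72]
tcp [ 0.5555 -0.2588  0.2111] mv [0.559, 0.034, 0.893] [0.002, -0.382, -0.0] margin 0.59 dq [ 0.83  0.46 -0.75 -1.09  0.47  1.  ]
```

Call:
servo_tool --moves '[[[0.1,0.01,0.05],[0,-0.055,0],91],[[0.2,0.02,0.15],[0,-0.11,0],91],[[0.3,0.03,0.25],[0,-0.165,0],91],[[0.3,0.031,0.36],[0.002,-0.215,0],91],[[0.35,0.03,0.45],[0.002,-0.26,0],91]]'

```text
t: 11.72
tcp_pos: [0.5096, -0.2843, 0.2357]
tcp_rot: [2.989, 0.804, -0.219]
wrist_force: [-0.4, -0.2, 0.0]
gripper_width: 0.991
```

```bash
python3 - <<'E'
from h import *
log()
d=np.array([np.cos(np.radians(30)),.5,0]); C=np.array([.5022,-.2895,0]); G=C+.006*d+[0,0,.065]
z=np.array([*( -.5*d[:2]),-.866])
go(G-.13*z+[0,0,.03],30,-120)
E
```

```text
t 11.72 q [-0.562  0.482  1.203 -0.13   1.526  0.494] p [ 0.5096 -0.2843  0.2357] w 0.991 F [-0.4 -0.2  0. ]
R [[0.856, 0.502, -0.126], [0.496, -0.865, -0.074], [-0.146, 0.0, -0.989]]
tcp [ 0.5555 -0.2588  0.1911] mv [0.487, 0.007, 0.304] [0.0, -0.12, 0.001] margin 0.6 dq [ 0.22  0.29 -0.28 -0.27  0.26  0.19]
```

Call:
servo_tool --moves '[[[0.2,0,0.05],[0,-0.05,0],91],[[0.4,0,0.15],[0,-0.1,0],91],[[0.487,0.007,0.3],[0,-0.12,0.001],91],[[0.487,0.007,0.304],[0,-0.12,0.001],91],[[0.487,0.007,0.304],[0,-0.12,0.001],91]]'

```text
t: 12.35
tcp_pos: [0.5551, -0.2595, 0.1915]
tcp_rot: [2.813, 0.75, -0.752]
wrist_force: [-1.4, -0.4, 0.8]
gripper_width: 0.991
```

```bash
python3 - <<'E'
from h import *
log()
d=np.array([np.cos(np.radians(30)),.5,0]); C=np.array([.5022,-.2895,0]); G=C+.006*d+[0,0,.065]
z=np.array([*( -.5*d[:2]),-.866])
go(G-.06*z,30,-120)
go(G,30,-120)
c=cam('wrist','w8.png')
# where the TCP axis & shell top corners project
for a in(-.022,.022):
  for b in(-.029,.029):
    print(proj(c,C+a*d+b*np.array([-d[1],d[0],0])+[0,0,.1]).round(0))
E
```

```text
t 12.35 q [-0.344  0.769  0.923 -0.401  1.789  0.685] p [ 0.5551 -0.2595  0.1915] w 0.991 F [-1.4 -0.4  0.8]
R [[0.751, 0.499, -0.432], [0.431, -0.867, -0.25], [-0.499, 0.002, -0.866]]
tcp [ 0.5251 -0.2762  0.1005] mv [0.131, -0.004, 0.8] [0.0, -0.0, -0.001] margin 0.6 dq [-0.04  0.02  0.21 -0.   -0.23  0.06]
tcp [ 0.4992 -0.2912  0.0485] mv [0.13, -0.005, 1.3] [0.0, -0.0, -0.001] margin 0.58 dq [-0.07  0.04  0.33 -0.02 -0.37  0.08]
[284. 200.]
[229. 200.]
[287. 169.]
[226. 169.]
```

View pics/w8.png

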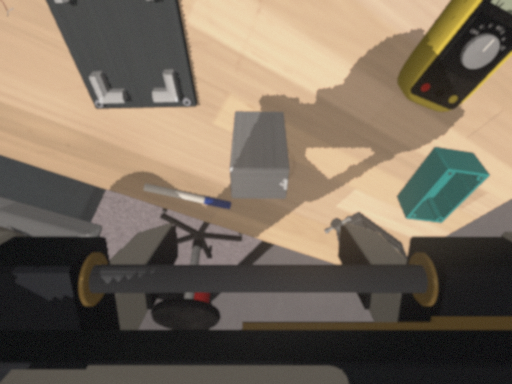

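The shell's end face (231–289, 166–197) is centred on the jaw line at u≈259 and matches the prediction within 3 px. Advancing.

Call:
servo_tool --moves '[[[0.06,-0.004,0.4],[0,0,0],91],[[0.13,-0.004,0.8],[0,0,-0.001],91],[[0.13,-0.004,0.8],[0,0,-0.001],91],[[0.13,-0.004,0.8],[0,0,-0.001],91]]'

```text
t: 12.9
tcp_pos: [0.5264, -0.2777, 0.1045]
tcp_rot: [2.812, 0.75, -0.744]
wrist_force: [0.9, 0.3, 1.4]
gripper_width: 0.994
```

```bash
python3 - <<'E'
from h import *
log()
d=np.array([np.cos(np.radians(30)),.5,0]); C=np.array([.5022,-.2895,0]); G=C+.006*d+[0,0,.065]
go(G,30,-120)
c=cam('wrist','w9.png')
E
```

```text
t 12.9 q [-0.382  0.783  1.136 -0.404  1.56   0.741] p [ 0.5264 -0.2777  0.1045] w 0.994 F [0.9 0.3 1.4]
R [[0.754, 0.499, -0.427], [0.431, -0.866, -0.252], [-0.496, 0.005, -0.868]]
tcp [ 0.4992 -0.2912  0.0485] mv [0.011, -0.018, 0.53] [0.001, -0.001, -0.001] margin 0.58 dq [-0.03  0.03  0.12 -0.02 -0.14  0.03]
```

View pics/w9.png

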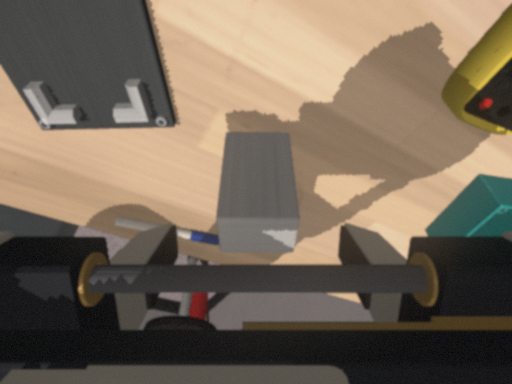

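Call:
servo_tool --moves '[[[0.005,-0.005,0.27],[0,0,0],91],[[0.011,-0.008,0.53],[0,0,0],91],[[0.011,-0.008,0.53],[0,0,0],91],[[0.011,-0.008,0.53],[0,0,0],91],[[0.011,-0.008,0.53],[0,0,0],91]]'

```text
t: 13.58
tcp_pos: [0.5019, -0.2923, 0.0503]
tcp_rot: [2.81, 0.75, -0.739]
wrist_force: [-0.0, -0.1, -0.7]
gripper_width: 0.986
```

```bash
python3 - <<'E'
from h import *
log()
d=np.array([np.cos(np.radians(30)),.5,0]); C=np.array([.5022,-.2895,0]); G=C+.006*d+[0,0,.065]
go(G,30,-120)
c=cam('wrist','w10.png')
E
```

```text
t 13.57 q [-0.416  0.802  1.258 -0.42   1.413  0.771] p [ 0.5019 -0.2923  0.0503] w 0.986 F [-0.  -0.1 -0.7]
R [[0.755, 0.5, -0.424], [0.431, -0.866, -0.254], [-0.494, 0.009, -0.87]]
tcp [ 0.4992 -0.2912  0.0485] mv [-0.006, -0.019, 0.02] [0.003, -0.002, -0.001] margin 0.58 dq [ 0.    0.01 -0.    0.    0.01 -0.  ]
```

View pics/w10.png

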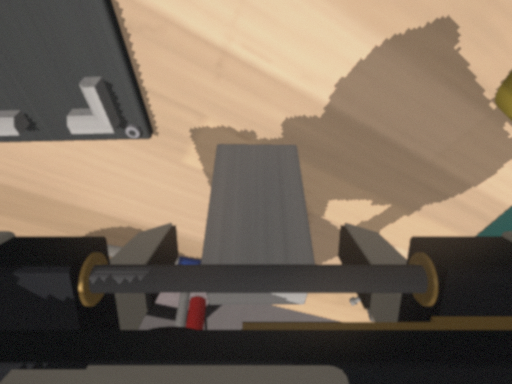

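The shell is centred (205–312). Closing.

Call:
servo_tool --moves '[[[0,0,0.02],[0.003,-0.002,0],91],[[0,0,0.02],[0.003,-0.002,0],91],[[0,0,0.02],[0.003,-0.002,0],45],[[0,0,0.02],[0.003,-0.002,0],45],[[0,0,0.02],[0.003,-0.002,0],45]]' --grip_force 60

```text
t: 14.25
tcp_pos: [0.5005, -0.2929, 0.0479]
tcp_rot: [2.815, 0.748, -0.753]
wrist_force: [0.3, -0.5, -0.1]
gripper_width: 0.716
```

Call:
servo_tool --moves '[[[0,0,0],[0,0,0],45],[[0,0,0],[0,0,0],45],[[0,0,0],[0,0,0],45]]'

```text
t: 14.62
tcp_pos: [0.5005, -0.2928, 0.0479]
tcp_rot: [2.815, 0.748, -0.753]
wrist_force: [-0.7, 0.6, 0.7]
gripper_width: 0.628
```

```bash
python3 - <<'E'
from h import *
log()
s,p,R=st(); g=p-.019*R[:,2]
go(g+[0,0,.12],30,-120)
go([.50,-.27,.2],30,-75)
go([.5325,-.124,.15],31,-30)
go([.5325,-.124,.038],31,-30)
E
```

```text
t 14.62 q [-0.418  0.811  1.251 -0.419  1.423  0.769] p [ 0.5005 -0.2928  0.0479] w 0.628 F [-0.7  0.6  0.7]
R [[0.752, 0.496, -0.434], [0.43, -0.868, -0.248], [-0.499, -0.0, -0.866]]
tcp [ 0.5005 -0.2929  0.1679] mv [-0.5, 0.0, -0.866] [-0.001, -0.0, -0.001] margin 0.58 dq [ 0.   -0.12 -0.12  0.    0.22 -0.1 ]
tcp [ 0.5043 -0.2675  0.1816] mv [-0.442, -0.167, -1.031] [-0.0, 0.25, -0.001] margin 0.88 dq [-0.36 -0.44  0.3   0.69 -0.26 -0.6 ]
tcp [ 0.5466 -0.1155  0.1405] mv [0.539, -1.092, -1.201] [0.002, 0.5, -0.007] margin 0.57 dq [-0.54 -0.31  0.88  1.77 -0.34 -1.75]
tcp [ 0.5466 -0.1155  0.0285] mv [1.005, -1.092, -0.392] [0.002, 0.5, -0.007] margin 0.55 dq [-0.54 -0.03  0.9   1.94 -0.38 -2.1 ]
```

Call:
servo_tool --moves '[[[0,0,0],[0,0,0],45],[[-0.12,0,-0.2],[0,0,0],45],[[-0.3,0,-0.5],[0,0,0],45],[[-0.5,0,-0.86],[0,0,0],45],[[-0.5,0,-0.86],[0,0,0],45]]'

```text
t: 15.25
tcp_pos: [0.502, -0.2939, 0.1712]
tcp_rot: [2.813, 0.745, -0.743]
wrist_force: [-0.5, -0.2, -3.2]
gripper_width: 0.629
```

```bash
python3 - <<'E'
from h import *
log()
go([.50,-.27,.2],30,-75)
cam('wrist','w11.png')
E
```

```text
t 15.25 q [-0.418  0.69   1.127 -0.416  1.639  0.673] p [ 0.502  -0.2939  0.1712] w 0.629 F [-0.5 -0.2 -3.2]
R [[0.756, 0.496, -0.427], [0.428, -0.868, -0.251], [-0.495, 0.007, -0.869]]
tcp [ 0.5043 -0.2675  0.1816] mv [0.065, -0.181, -0.139] [0.002, 0.248, -0.002] margin 0.88 dq [-0.36 -0.32  0.43  0.69 -0.48 -0.51]
```

View pics/w11.png

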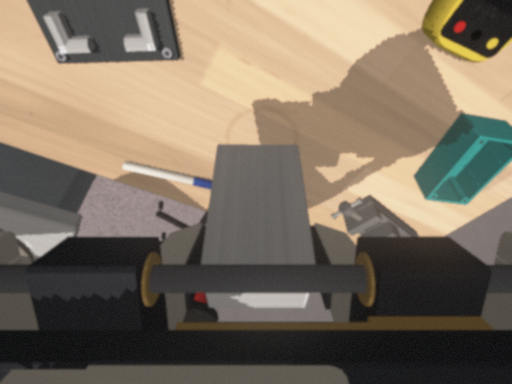

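Call:
servo_tool --moves '[[[0.01,-0.03,-0.1],[0,0.05,0],45],[[0.02,-0.07,-0.12],[0,0.1,0],45],[[0.04,-0.11,-0.14],[0.001,0.15,0],45],[[0.05,-0.15,-0.14],[0.002,0.2,0],45],[[0.065,-0.181,-0.14],[0.002,0.248,-0.002],45]]'

```text
t: 15.92
tcp_pos: [0.5024, -0.2662, 0.178]
tcp_rot: [-2.94, -0.787, -0.385]
wrist_force: [-0.1, 0.5, -2.1]
gripper_width: 0.626
```

```bash
python3 - <<'E'
from h import *
log()
go([.52,-.2,.17],31,-30)
go([.5325,-.124,.15],31,-30)
E
```

```text
t 15.93 q [-0.781  0.372  1.562  0.278  1.158  0.161] p [ 0.5024 -0.2662  0.178 ] w 0.626 F [-0.1  0.5 -2.1]
R [[0.837, 0.5, 0.222], [0.482, -0.866, 0.135], [0.259, -0.006, -0.966]]
tcp [ 0.5341 -0.1915  0.1605] mv [0.484, -0.406, 0.283] [0.002, 0.25, -0.006] margin 0.71 dq [-0.3   0.13  0.43  0.92  0.03 -1.02]
tcp [ 0.5466 -0.1155  0.1405] mv [0.833, -0.901, 0.552] [0.002, 0.25, -0.006] margin 0.57 dq [-0.17  0.13  0.56  1.08 -0.07 -1.14]
```

Call:
servo_tool --moves '[[[0.1,-0.08,0.05],[0,0.05,-0.001],45],[[0.2,-0.16,0.1],[0,0.1,-0.002],45],[[0.3,-0.24,0.15],[0.001,0.15,-0.003],45],[[0.4,-0.32,0.22],[0.001,0.2,-0.004],45],[[0.484,-0.406,0.28],[0.002,0.25,-0.006],45]]'

```text
t: 16.55
tcp_pos: [0.5334, -0.191, 0.1597]
tcp_rot: [-2.417, -0.668, -1.401]
wrist_force: [-0.8, 0.8, -3.4]
gripper_width: 0.628
```

```bash
python3 - <<'E'
from h import *
log()
go([.5325,-.124,.13],31,-30)
cam('wrist','w12.png')
E
```

```text
t 16.55 q [-1.079  0.506  1.994  1.205  1.189 -0.87 ] p [ 0.5334 -0.191   0.1597] w 0.628 F [-0.8  0.8 -3.4]
R [[0.427, 0.514, 0.744], [0.255, -0.858, 0.447], [0.868, -0.001, -0.497]]
tcp [ 0.5466 -0.1155  0.1205] mv [-0.076, -0.482, 0.525] [0.0, -0.001, -0.0] margin 0.56 dq [ 0.13  0.04  0.14  0.18 -0.12 -0.18]
```

View pics/w12.png

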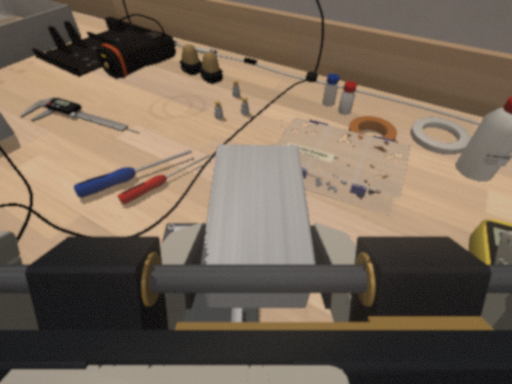

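The closed face is now up (208–308, 145–300). From the regrip pose, the shell centre lies 14.4 mm ahead of the grasp point and 6.3 mm below it. I'll hover over the pocket.

```bash
python3 - <<'E'
from h import *
go([.5202,-.1314,.085],31,-30)
E
```

```text
tcp [ 0.5343 -0.1229  0.0755] mv [-0.443, -0.457, 0.595] [-0.001, -0.003, -0.002] margin 0.54 dq [ 0.09  0.14  0.16  0.22 -0.13 -0.32]
```

Call:
servo_tool --moves '[[[-0.1,-0.2,0.15],[0,-0.002,-0.001],45],[[-0.25,-0.4,0.35],[0,-0.003,-0.002],45],[[-0.443,-0.457,0.595],[0,-0.003,-0.002],45],[[-0.443,-0.457,0.595],[0,-0.003,-0.002],45],[[-0.443,-0.457,0.595],[0,-0.003,-0.002],45]]'

```text
t: 17.23
tcp_pos: [0.5344, -0.1234, 0.076]
tcp_rot: [-2.418, -0.672, -1.393]
wrist_force: [-0.1, 0.1, -1.2]
gripper_width: 0.628
```

```bash
python3 - <<'E'
from h import *
log()
go([.5202,-.1314,.055],31,-30)
cam('wrist','w13.png');cam('top','t13.png');cam('scene','s13.png')
im=cv2.imread('pics/t13.png');cv2.imwrite('pics/t13c.png',cv2.resize(im[140:250,200:330],None,fx=5,fy=5,interpolation=cv2.INTER_CUBIC))
im=cv2.imread('pics/s13.png');cv2.imwrite('pics/s13c.png',cv2.resize(im[130:250,200:350],None,fx=5,fy=5,interpolation=cv2.INTER_CUBIC))
E
```

```text
t 17.23 q [-0.991  0.65   2.161  1.417  1.066 -1.188] p [ 0.5344 -0.1234  0.076 ] w 0.628 F [-0.1  0.1 -1.2]
R [[0.43, 0.517, 0.74], [0.257, -0.856, 0.449], [0.865, -0.003, -0.501]]
tcp [ 0.5343 -0.1229  0.0455] mv [-0.219, -0.003, 0.129] [-0.001, 0.0, -0.0] margin 0.54 dq [ 0.    0.08  0.    0.05 -0.01 -0.1 ]
```

View pics/t13c.png

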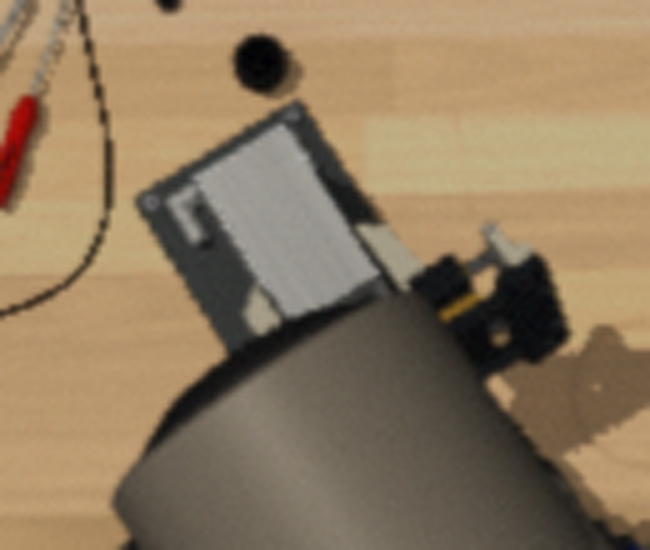

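View pics/s13c.png

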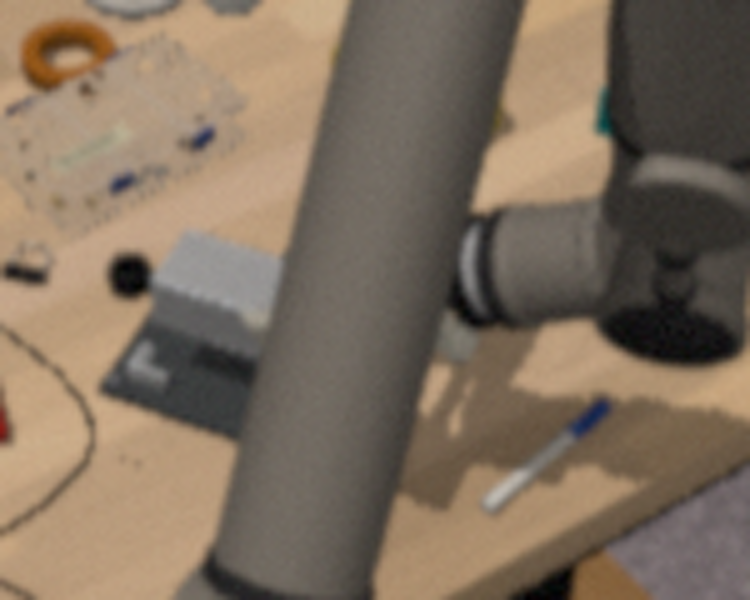

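View pics/w13.png

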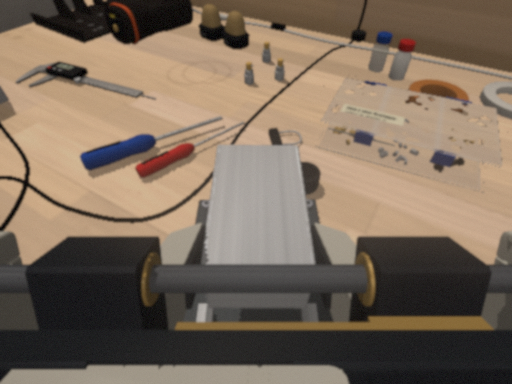

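```bash
python3 - <<'E'
from h import *
c=cam('top')
f=lambda x,y,z: ray(c,(200+x/5-.4,140+y/5-.4),z)
a,b=f(195,183,.1012),f(286,124,.1012); n1,n2=f(137,203,.01),f(299,100,.01)
print(a,b,np.linalg.norm(a-b),n1,n2,np.linalg.norm(n1-n2))
for v in(a-b,n1-n2): print('edge yaw-90',np.degrees(np.arctan2(v[1],v[0]))-90)
d=np.array([np.cos(np.radians(31)),np.sin(np.radians(31)),0]); l=np.array([-d[1],d[0],0])
S=(a+b)/2; N=(n1+n2)/2
print('shell far mid',S,'nest far mid',N,'along (want -28)',(S-N)@d*1e3,'lat',(S-N)@l*1e3)
print('implied NE',N-.078*d,'shell c',S-.05*d)
s,p,R=st(); g=p-.019*R[:,2]; print('kin shell centre',g+.0144*d)
E
```

```text
[ 0.55589924 -0.07490414  0.1012    ] [ 0.58821482 -0.12509896  0.1012    ] 0.05969770917487007 [ 0.5655377  -0.03596333  0.01      ] [ 0.62622419 -0.1319938   0.01      ] 0.11359886447005016
edge yaw-90 32.77355927959205
edge yaw-90 32.290852339486904
shell far mid [ 0.57205703 -0.10000155  0.1012    ] nest far mid [ 0.59588094 -0.08397856  0.01      ] along (want -28) -28.673530246912755 lat -1.464161515950038
implied NE [ 0.52902189 -0.12415153  0.01      ] shell c [ 0.52919866 -0.12575346  0.1012    ]
kin shell centre [ 0.53273478 -0.12500476  0.08595344]
```

The shell in hand is aligned with the nest to about 1.5 mm and 0.5°. I'll descend to just above the stops.

```bash
python3 - <<'E'
from h import *
go([.5200,-.1306,.053],31,-30)
E
```

```text
tcp [ 0.5341 -0.1221  0.0435] mv [-0.235, -0.014, 0.142] [-0.001, 0.0, 0.0] margin 0.53 dq [ 0.    0.09  0.    0.06 -0.01 -0.11]
```

Call:
servo_tool --moves '[[[-0.1,-0.006,0.06],[-0.001,0,0],45],[[-0.2,-0.012,0.12],[-0.001,0,0],45],[[-0.23,-0.012,0.135],[-0.001,0,0],45],[[-0.23,-0.012,0.135],[-0.001,0,0],45]]'

```text
t: 17.92
tcp_pos: [0.534, -0.1229, 0.0448]
tcp_rot: [-2.422, -0.671, -1.398]
wrist_force: [-0.7, -0.0, -2.8]
gripper_width: 0.627
```

```bash
python3 - <<'E'
from h import *
log()
go([.5200,-.1306,.053],31,-30)
go([.5200,-.1306,.0383],31,-30)
cam('top','t14.png')
im=cv2.imread('pics/t14.png');cv2.imwrite('pics/t14c.png',cv2.resize(im[150:230,220:300],None,fx=7,fy=7,interpolation=cv2.INTER_CUBIC))
E
```

```text
t 17.93 q [-0.991  0.73   2.171  1.473  1.053 -1.295] p [ 0.534  -0.1229  0.0448] w 0.627 F [-0.7 -0.  -2.8]
R [[0.429, 0.514, 0.743], [0.259, -0.858, 0.444], [0.866, 0.002, -0.501]]
tcp [ 0.5341 -0.1221  0.0435] mv [-0.007, -0.005, 0.009] [0.001, 0.0, 0.0] margin 0.53 dq [ 0.    0.01 -0.01  0.    0.   -0.  ]
tcp [ 0.5341 -0.1221  0.0288] mv [-0.113, -0.005, 0.071] [0.001, 0.0, 0.0] margin 0.54 dq [ 0.    0.05 -0.01  0.02 -0.   -0.05]
```

View pics/t14c.png

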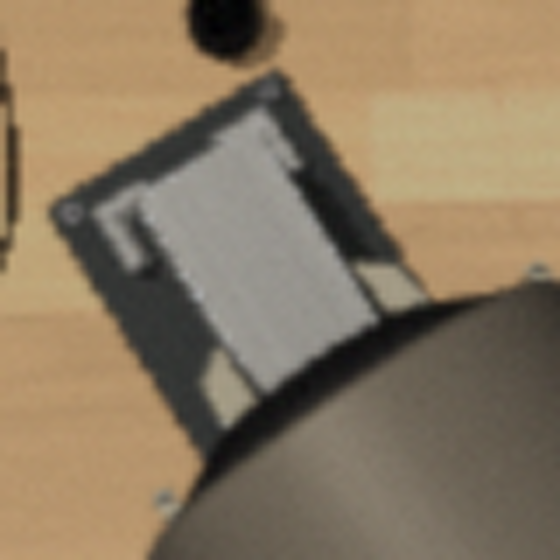

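Call:
servo_tool --moves '[[[-0.025,-0.005,0.016],[0.0,0,0],45],[[-0.05,-0.005,0.031],[0.0,0,0],45],[[-0.075,-0.005,0.046],[0.0,0,0],45],[[-0.075,-0.005,0.046],[0.0,0,0],45]]'

```text
t: 18.48
tcp_pos: [0.5339, -0.1222, 0.0341]
tcp_rot: [-2.422, -0.671, -1.397]
wrist_force: [-0.5, 0.2, -2.0]
gripper_width: 0.626
```

```bash
python3 - <<'E'
from h import *
log()
go([.5200,-.1306,.0383],31,-30)
s,p,R=st(); print(s['ft_torque'])
E
```

```text
t 18.48 q [-0.99   0.758  2.172  1.49   1.05  -1.328] p [ 0.5339 -0.1222  0.0341] w 0.626 F [-0.5  0.2 -2. ]
R [[0.429, 0.514, 0.743], [0.258, -0.858, 0.444], [0.866, 0.001, -0.501]]
tcp [ 0.5341 -0.1221  0.0288] mv [-0.037, 0.0, 0.023] [0.001, 0.0, 0.0] margin 0.54 dq [ 0.    0.02 -0.01  0.01  0.   -0.01]
[-0.4882968   0.87674034 -0.00305732]
```

No contact force, and the shell bottom is already below the stop tops. Going down further.

Call:
servo_tool --moves '[[[-0.018,0,0.011],[0,0,0],45],[[-0.03,0,0.019],[0,0,0],45],[[-0.03,0,0.019],[0,0,0],45]]'

```text
t: 18.85
tcp_pos: [0.534, -0.122, 0.0297]
tcp_rot: [-2.422, -0.671, -1.397]
wrist_force: [0.6, 0.1, -1.9]
gripper_width: 0.627
```

Call:
servo_tool --moves '[[[-0.012,0,0.007],[0,0,0],45],[[-0.012,0,0.007],[0,0,0],45],[[-0.012,0,0.007],[0,0,0],45]]'

```text
t: 19.23
tcp_pos: [0.5344, -0.122, 0.029]
tcp_rot: [-2.42, -0.671, -1.4]
wrist_force: [-1.1, -0.5, 5.7]
gripper_width: 0.625
```

```bash
python3 - <<'E'
from h import *
log()
s,p,R=st(); print(s['ft_torque'], (p-.019*R[:,2]))
E
```

```text
t 19.23 q [-0.99   0.773  2.171  1.499  1.051 -1.345] p [ 0.5344 -0.122   0.029 ] w 0.625 F [-1.1 -0.5  5.7]
R [[0.427, 0.514, 0.744], [0.258, -0.858, 0.445], [0.867, 0.002, -0.499]]
[-0.09431843 -0.00495352  0.07879868] [ 0.52022539 -0.13042179  0.03845526]
```

Contact came at exactly the seated height (grasp point 38.5 mm). Releasing.

Call:
servo_tool --moves '[[[0,0,0],[0,0,0],61],[[0,0,0],[0,0,0],66],[[0,0,0],[0,0,0],75],[[0,0,0],[0,0,0],85],[[0,0,0],[0,0,0],85]]'

```text
t: 19.85
tcp_pos: [0.5344, -0.122, 0.0289]
tcp_rot: [-2.42, -0.671, -1.4]
wrist_force: [-0.0, -0.9, 0.3]
gripper_width: 0.921
```

```bash
python3 - <<'E'
from h import *
log()
cam('wrist','w15.png')
E
```

```text
t 19.85 q [-0.99   0.773  2.171  1.499  1.051 -1.345] p [ 0.5344 -0.122   0.0289] w 0.921 F [-0.  -0.9  0.3]
R [[0.427, 0.514, 0.744], [0.258, -0.858, 0.445], [0.867, 0.002, -0.499]]
```

View pics/w15.png

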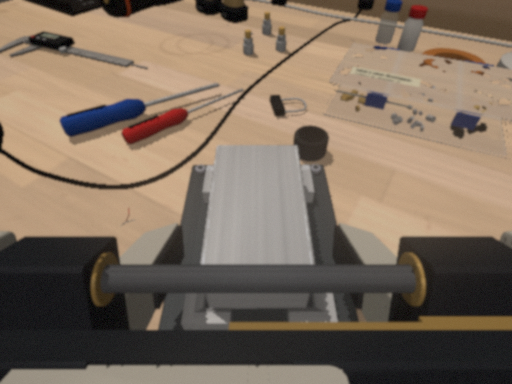

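Released, with the shell sitting between the stops. I'll back out along the tool axis.

Call:
servo_tool --moves '[[[0,0,-0.2],[0,0,0],85],[[0,0,-0.45],[0,0,0],85],[[0.05,0,-0.8],[0,0,0],85],[[0.2,0,-1],[0,0,0],85],[[0.5,0,-1],[0,0,0],85]]'

```text
t: 20.52
tcp_pos: [0.4702, -0.1616, 0.1414]
tcp_rot: [-2.423, -0.666, -1.401]
wrist_force: [-0.5, 0.1, -0.2]
gripper_width: 0.927
```

Call:
servo_tool --moves '[[[0.4,0.3,0],[0,0,0],85],[[0.8,0.6,0],[0,0,0],85],[[1,1,0],[0,0,0],85],[[1,1,0],[0,0,0],85]]'

```text
t: 21.02
tcp_pos: [0.5848, -0.2358, 0.2474]
tcp_rot: [-2.424, -0.672, -1.405]
wrist_force: [-0.6, 0.5, -0.9]
gripper_width: 0.926
```

```bash
python3 - <<'E'
from h import *
log()
cam('wrist','w16.png');cam('top','t16.png');cam('scene','s16.png')
im=cv2.imread('pics/t16.png');cv2.imwrite('pics/t16c.png',cv2.resize(im[150:230,220:300],None,fx=7,fy=7,interpolation=cv2.INTER_CUBIC))
im=cv2.imread('pics/s16.png');cv2.imwrite('pics/s16c.png',cv2.resize(im[150:250,200:330],None,fx=6,fy=6,interpolation=cv2.INTER_CUBIC))
E
```

```text
t 21.02 q [-1.03   0.445  1.742  1.135  1.272 -0.556] p [ 0.5848 -0.2358  0.2474] w 0.926 F [-0.6  0.5 -0.9]
R [[0.426, 0.511, 0.747], [0.26, -0.859, 0.44], [0.867, 0.007, -0.499]]
```

View pics/t16.png

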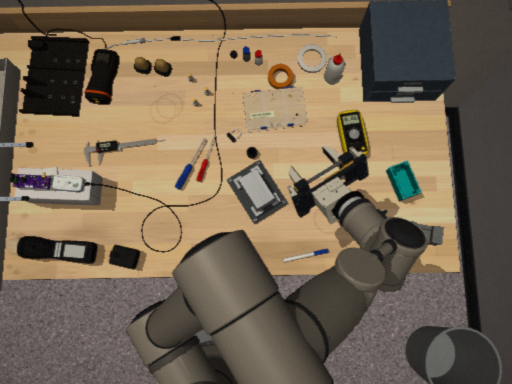

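View pics/t16c.png

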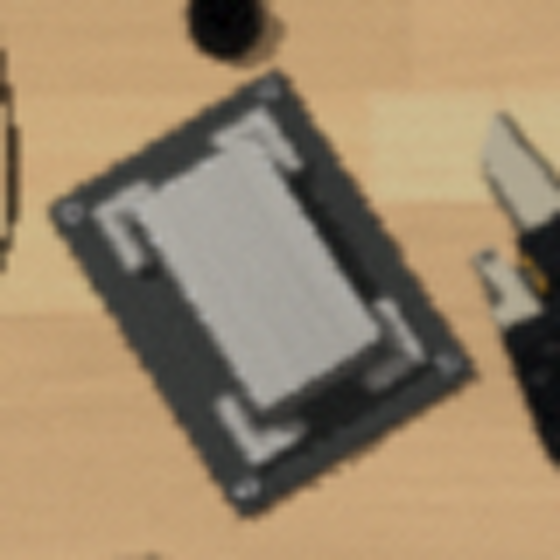

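View pics/s16c.png

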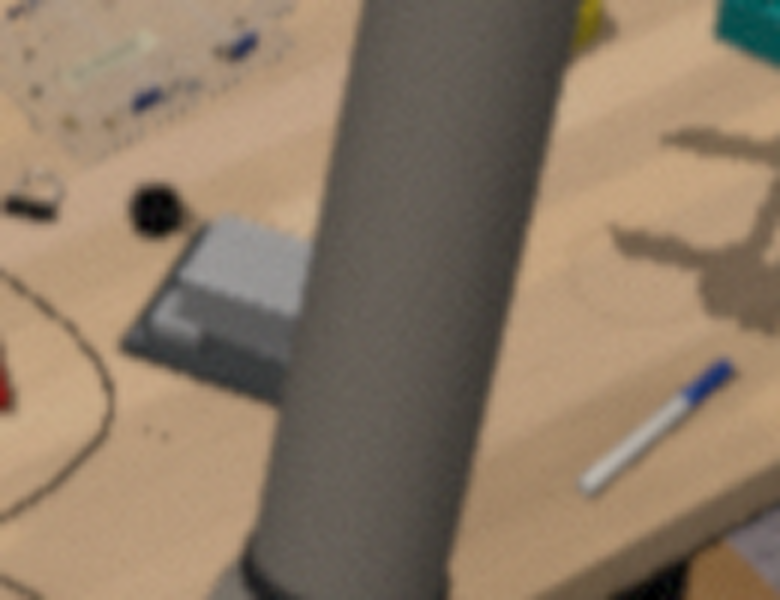

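View pics/w16.png

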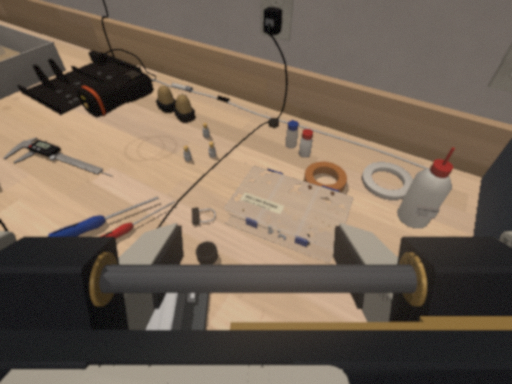

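All four stops show round the shell, which sits within them. One numeric check at the seated height:

```bash
python3 - <<'E'
from h import *
c=cam('top')
f=lambda x,y,z: ray(c,(220+x/7-.4,150+y/7-.4),z)
P=np.array([f(*p,.054) for p in[(135,208),(257,138),(380,333),(265,410)]])
N=np.array([f(*p,.010) for p in[(52,212),(283,72),(474,375),(250,517)]])
for Q in(P,N): 
    m=(Q[0]-Q[3]+Q[1]-Q[2]); print(Q.mean(0).round(4),np.linalg.norm(Q-np.roll(Q,-1,0),axis=1).round(4),np.degrees(np.arctan2(m[1],m[0])).round(1))
d0=cv2.imread('pics/top0.png').astype(int); d1=cv2.imread('pics/t16.png').astype(int)
for n,(x,y,w,h) in dict(mm=(335,105,35,55),tq=(385,160,40,42),drv=(172,135,45,55),cal=(80,135,90,30),pen=(280,245,55,20)).items():
    print(n,np.abs(d0-d1)[y:y+h,x:x+w].max(2).mean().round(1))
E
```

```text
[ 0.5306 -0.123   0.054 ] [0.0573 0.0947 0.0558 0.0982] 31.1
[ 0.5306 -0.1245  0.01  ] [0.1141 0.1522 0.1101 0.1532] 31.2
mm 24.3
tq 16.5
drv 19.6
cal 18.9
pen 19.4
```

```bash
python3 -c "
from bench import env
print(env.job_done()); print(env.read_state()['t'])"
```

```text
the job is handed in; nothing more can be done
None
the job is handed in; nothing more can be done
```

The shell is in the nest pocket, closed face up and open side down, released between the four corner stops. I handed the job in at about 21 s of the 61 s allowed.

**How:** I gripped the grey shell across its 58 mm sides and stood it on its end on clear bench beside the nest. I then regripped it from the closed-face side, tipped it over, and lowered it until it touched down.

**Last checks:**
- **Seating:** the shell touched down with the grasp point at 38.5 mm, against the 38.3 mm expected when seated. The wrist force there was 5.7 N.
- **Position:** in the top view the shell and nest centres agree to 1.5 mm, against 3 mm of play. Their yaws match, 31.1° and 31.2°.
- **Other things:** the turquoise look-alike, calliper, screwdrivers, multimeter and pen look unmoved in the top view. A before-and-after image comparison gave 16–20 for all but the multimeter, which scored 24. I put that down to the arm and its shadow beside it.

**What disagreed:**
- The first grip landed about 6 mm off its planned spot because the arm lagged, and I allowed for that afterwards.
- The scene camera saw only part of the shell at the end, because the arm was in the way.

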